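# Fill the game counter tube to its mark and cap it

### The arm

A 6-joint arm with a two-finger parallel gripper is mounted at the origin on the work surface. World frame = base frame: x ahead of the robot, y to its left, z up, the work surface at z = 0. Lengths are in m, angles in rad, forces in N, time in s.
With the tool pointing down it reaches from about 0.35 to 0.925 m from the base axis. Payload 6.4 kg.
Tool frame: the origin (TCP) lies midway between the tips of the shut fingers; the grasp point (between the pads) lies 19 mm behind it; z points along the fingers, y is the line along which they close (so a half turn about z gives the same grasp; the last joint's range is limited). The gripper opens to 85 mm and grips with 20 to 120 N. Pads are 22 mm wide; open, the fingers measure 114 mm over their backs; the gripper's body (76 mm by 85 mm) begins 54 mm behind the grasp point. The pads swing forward as they close: fully open they stand 13 mm farther back than shut.
Start: joints at [1.122, 0.245, 1.558, -0, 1.339, -0.174], TCP at [0.176, 0.626, 0.208] pointing down, gripper open.
Joint ranges: [-3.13, 3.13], [-1.02, 2.26], [0.13, 2.54], [-0.95, 4.09], [0.21, 2.88], [-2.74, 2.74]. Speed limits (rad/s): [2.57, 2.57, 3.14, 3.14, 3.14, 3.14].

### API

Orientations are given as a rotation vector (axis times angle).
In Python, from rig import monitor, cams, workorder gives the robot as it stands.
- The arm moves only by the tool apply_moves, never from a script. Its argument "plan" is a list of rows, each a list of 5 numbers: the opening, from 0 (shut) to 1 (fully open), then the shift along the tool's x, y, z in cm, then the turn about the tool's z in degrees. In form: [[claw, tx, ty, tz, roll], ...]. A call has 1 to 8 rows; each row shifts and turns the commanded pose from where the row before left it, along the tool's axes as they then stand; what a row does not reach is not made up. A row lasts 1/8 s, in which the tool goes at most 62.5 mm and 10.7 degrees, less where a joint would pass 70% of its speed; a pose out of reach is approached as far as the arm can. A call is refused whole if a number of a shift passes 6.25 or a number of a turn 10.7, either way. A call with a gripper value outside its range is refused whole. The fingers move at their own pace and stop on an object; "newtons" is the grip in N (left out, the last holds). Time passes only in rows, so rows that do not move let the fingers close. It gives the time, the measured TCP pose, the force, the opening and the grip force at its end, in the units of the state.
- monitor.sense(): the state, without advancing time (a new reading comes with each control period).
- cams.grab_frame(name): name is "side" or "top" or "wrist"; returns the picture (420x560x3 uint8, blue, green, red); there is no depth.
- cams.camera_params(name): a dict with "intrinsics" (3x3 intrinsics, pixels), "position" and "orientation" of the camera in the world; the wrist camera has in their place "hand_eye" (4x4, takes a point from camera to tool coordinates, whose origin is the TCP and whose axes are the flange's). Camera axes: x right, y up, looking along -z (the intrinsics and any distortion apply to the point x, -y, -z); pixel columns grow to the right and rows downward; lengths in m; the calibration is good to about 2 mm. A picture is of the moment at which its call begins: read the wrist's pose just before it. camera_params takes no time and is no camera call.
- workorder.close_job(): hands the job in; it is judged then, once.
The state is a dict: "time": time; "q": joint angles; "joint_velocities": joint speeds; "joint_efforts": joint torques, N m; "tool_pos": TCP position; "ee_rot": TCP orientation; "contact_force": force on the tool from outside, world axes, zero at the start; "ft_torque": the same for the moment, N m; "grip_width": finger opening in m; "grasp_force": force on a finger pad.
Only numpy, scipy, OpenCV 4.12 (cv2) and the standard library are available. Lean on these libraries where they do the work, as an engineer would, in place of code of your own. Each camera call takes 0.05 s, during which the arm holds its last target. There are 200 camera calls.

### The job

Get the board game ready: swing the arm with the round cap clear of the counter tube, then stack wooden counters from the tray flat inside the tube until the top of the stack is as near as it can be to the height of the black marker clips, counting in a counter that may already be in there. Leave the spare counters on the tray, then swing the cap back until it is centred over the tube, and do not disturb the marker clips, the glass, the controller or the cartridges.

Things in the scene. Friction and masses are not known exactly. Their poses are not given: they have to be found in the camera images.
- stand: counter stand, fixed: a dark wooden base plate (155 x 92 mm, 6 mm thick, long side along x) with an upright open aluminium tube at x = y = 0 and, 80 mm from it on the -x side, the 16 mm thick post of the swing arm. Origin at the centre of the tube, on the cabinet top; z up
- tube_floor (a point): centre of the floor inside the tube, where the lowest counter rests; axes as the stand's. Tube inside diameter 45 mm, wall 3.5 mm, rim 66 mm above this floor. Two finger slots, about 30 mm wide and open from rim to floor, on the +y and -y sides: fingers holding a counter across y can go down inside with it
- mark_line (a point): the height mark: on the tube's axis, level with two small black clips (20 mm wide, 3 mm thick, 9 mm out from the wall) on the outside of the tube's +x and -x walls. Its z is the marked height, which differs from start to start, 44 to 59 mm above the tube floor. The clips must be left where they are and are not in the fingers' way
- swing (a joint): angle of the steel swing arm that carries the round cap: 0 (its stop) = cap centred over the tube's mouth; grows as the arm swings away, clockwise seen from above, towards the stand's -y side, up to 1.9 rad. It stays where it is left (light friction, under 2 N at the knob) and starts between 0 and 0.3
- swing_hinge (a point): point on the swing arm's vertical hinge axis, level with the arm's underside (76.5 mm above the cabinet top); the arm is 5 mm thick, the cap 42 mm across
- swing_knob (a point): centre of the upper end of the upright black knob (16 mm diameter, 30 mm tall) standing on the cap, 80 mm from the hinge axis; grip it from above
- tray: stainless steel tray, 226 (x) by 270 (y) mm outside, walls 3 mm thick and 14 mm high, floor 3 mm thick, about 0.9 kg, loose; origin at the centre of its underside, z up
- counter1: a plain round wooden game counter, 40 mm across and 8 mm thick, about 14 g; origin at its centre, z along its axis (either face may be up); absent in some starts (None); all counters are alike; if present it starts inside the tube, on its floor
- counter2: a plain round wooden game counter, 40 mm across and 8 mm thick, about 14 g; origin at its centre, z along its axis (either face may be up); absent in some starts (None); all counters are alike; if present it starts lying on the tray
- counter3: a plain round wooden game counter, 40 mm across and 8 mm thick, about 14 g; origin at its centre, z along its axis (either face may be up); absent in some starts (None); all counters are alike; if present it starts lying on the tray
- counter4: a plain round wooden game counter, 40 mm across and 8 mm thick, about 14 g; origin at its centre, z along its axis (either face may be up); absent in some starts (None); all counters are alike; if present it starts lying on the tray
- counter5: a plain round wooden game counter, 40 mm across and 8 mm thick, about 14 g; origin at its centre, z along its axis (either face may be up); absent in some starts (None); all counters are alike; if present it starts lying on the tray
- counter6: a plain round wooden game counter, 40 mm across and 8 mm thick, about 14 g; origin at its centre, z along its axis (either face may be up); absent in some starts (None); all counters are alike; if present it starts lying on the tray
- counter7: a plain round wooden game counter, 40 mm across and 8 mm thick, about 14 g; origin at its centre, z along its axis (either face may be up); absent in some starts (None); all counters are alike; if present it starts lying on the tray
- counter8: a plain round wooden game counter, 40 mm across and 8 mm thick, about 14 g; origin at its centre, z along its axis (either face may be up); absent in some starts (None); all counters are alike; if present it starts lying on the tray
- counter9: a plain round wooden game counter, 40 mm across and 8 mm thick, about 14 g; origin at its centre, z along its axis (either face may be up); absent in some starts (None); all counters are alike; if present it starts lying on the tray
- tumbler: bystander: glass tumbler turned upside down, 72 mm across at the bottom, 100 mm tall; origin at the centre of its underside
- controller: bystander: matte black game controller, about 95 x 150 x 40 mm; origin at the centre of its underside
- cartridge1: bystander: red plastic game cartridge, 70 x 100 x 16 mm, number 1 from the bottom of a pile of three; origin at the centre of its underside
- cartridge2: bystander: red plastic game cartridge, 70 x 100 x 16 mm, number 2 from the bottom of a pile of three; origin at the centre of its underside
- cartridge3: bystander: red plastic game cartridge, 70 x 100 x 16 mm, number 3 from the bottom of a pile of three; origin at the centre of its underside
Mind the look-alikes: they are no part of the job. What is shaped like the stand but blue or turquoise is not meant.

How it is judged:
On the way, in this order (a step that is already met when the one before it is completed fails the run):
1. the arm is swung clear of the tube's mouth (more than 0.7 rad) (value of joint swing above 0.7 rad), for 0.2 s.
2. with the arm still clear, the top of the stack in the tube is within 6 mm of the mark, released and at rest (value of joint swing above 0.7 rad and ((horizontal distance between counter1 and tube_floor below 0.006 m and angle between the z axis of counter1 and the z axis of tube_floor, either way round below 0.15 rad and z of counter1 in the frame of mark_line between -0.01 and 0.002 m and contact force between counter1 and the fingers below 0.3 N and linear speed of counter1 below 0.03 m/s) or (horizontal distance between counter2 and tube_floor below 0.006 m and angle between the z axis of counter2 and the z axis of tube_floor, either way round below 0.15 rad and z of counter2 in the frame of mark_line between -0.01 and 0.002 m and contact force between counter2 and the fingers below 0.3 N and linear speed of counter2 below 0.03 m/s) or (horizontal distance between counter3 and tube_floor below 0.006 m and angle between the z axis of counter3 and the z axis of tube_floor, either way round below 0.15 rad and z of counter3 in the frame of mark_line between -0.01 and 0.002 m and contact force between counter3 and the fingers below 0.3 N and linear speed of counter3 below 0.03 m/s) or (horizontal distance between counter4 and tube_floor below 0.006 m and angle between the z axis of counter4 and the z axis of tube_floor, either way round below 0.15 rad and z of counter4 in the frame of mark_line between -0.01 and 0.002 m and contact force between counter4 and the fingers below 0.3 N and linear speed of counter4 below 0.03 m/s) or (horizontal distance between counter5 and tube_floor below 0.006 m and angle between the z axis of counter5 and the z axis of tube_floor, either way round below 0.15 rad and z of counter5 in the frame of mark_line between -0.01 and 0.002 m and contact force between counter5 and the fingers below 0.3 N and linear speed of counter5 below 0.03 m/s) or (horizontal distance between counter6 and tube_floor below 0.006 m and angle between the z axis of counter6 and the z axis of tube_floor, either way round below 0.15 rad and z of counter6 in the frame of mark_line between -0.01 and 0.002 m and contact force between counter6 and the fingers below 0.3 N and linear speed of counter6 below 0.03 m/s) or (horizontal distance between counter7 and tube_floor below 0.006 m and angle between the z axis of counter7 and the z axis of tube_floor, either way round below 0.15 rad and z of counter7 in the frame of mark_line between -0.01 and 0.002 m and contact force between counter7 and the fingers below 0.3 N and linear speed of counter7 below 0.03 m/s) or (horizontal distance between counter8 and tube_floor below 0.006 m and angle between the z axis of counter8 and the z axis of tube_floor, either way round below 0.15 rad and z of counter8 in the frame of mark_line between -0.01 and 0.002 m and contact force between counter8 and the fingers below 0.3 N and linear speed of counter8 below 0.03 m/s) or (horizontal distance between counter9 and tube_floor below 0.006 m and angle between the z axis of counter9 and the z axis of tube_floor, either way round below 0.15 rad and z of counter9 in the frame of mark_line between -0.01 and 0.002 m and contact force between counter9 and the fingers below 0.3 N and linear speed of counter9 below 0.03 m/s)) and not (horizontal distance between counter1 and tube_floor below 0.05 m and z of counter1 in the frame of mark_line above 0.002 m) and not (horizontal distance between counter2 and tube_floor below 0.05 m and z of counter2 in the frame of mark_line above 0.002 m) and not (horizontal distance between counter3 and tube_floor below 0.05 m and z of counter3 in the frame of mark_line above 0.002 m) and not (horizontal distance between counter4 and tube_floor below 0.05 m and z of counter4 in the frame of mark_line above 0.002 m) and not (horizontal distance between counter5 and tube_floor below 0.05 m and z of counter5 in the frame of mark_line above 0.002 m) and not (horizontal distance between counter6 and tube_floor below 0.05 m and z of counter6 in the frame of mark_line above 0.002 m) and not (horizontal distance between counter7 and tube_floor below 0.05 m and z of counter7 in the frame of mark_line above 0.002 m) and not (horizontal distance between counter8 and tube_floor below 0.05 m and z of counter8 in the frame of mark_line above 0.002 m) and not (horizontal distance between counter9 and tube_floor below 0.05 m and z of counter9 in the frame of mark_line above 0.002 m)), for 0.3 s.
3. the cap is swung back over the tube (under 0.15 rad) (value of joint swing below 0.15 rad), for 0.2 s.
At the end, for the whole second after the job is handed in: The top of the stack in the tube is within 6 mm of the mark, none above; counters in the tube lie flat (0.15 rad), within 6 mm of its axis; all others lie on the tray; the cap is within 0.15 rad of centred over the tube; all released and at rest (((horizontal distance between counter1 and tube_floor below 0.006 m and angle between the z axis of counter1 and the z axis of tube_floor, either way round below 0.15 rad and z of counter1 in the frame of mark_line between -0.01 and 0.002 m and contact force between counter1 and the fingers below 0.3 N and linear speed of counter1 below 0.03 m/s) or (horizontal distance between counter2 and tube_floor below 0.006 m and angle between the z axis of counter2 and the z axis of tube_floor, either way round below 0.15 rad and z of counter2 in the frame of mark_line between -0.01 and 0.002 m and contact force between counter2 and the fingers below 0.3 N and linear speed of counter2 below 0.03 m/s) or (horizontal distance between counter3 and tube_floor below 0.006 m and angle between the z axis of counter3 and the z axis of tube_floor, either way round below 0.15 rad and z of counter3 in the frame of mark_line between -0.01 and 0.002 m and contact force between counter3 and the fingers below 0.3 N and linear speed of counter3 below 0.03 m/s) or (horizontal distance between counter4 and tube_floor below 0.006 m and angle between the z axis of counter4 and the z axis of tube_floor, either way round below 0.15 rad and z of counter4 in the frame of mark_line between -0.01 and 0.002 m and contact force between counter4 and the fingers below 0.3 N and linear speed of counter4 below 0.03 m/s) or (horizontal distance between counter5 and tube_floor below 0.006 m and angle between the z axis of counter5 and the z axis of tube_floor, either way round below 0.15 rad and z of counter5 in the frame of mark_line between -0.01 and 0.002 m and contact force between counter5 and the fingers below 0.3 N and linear speed of counter5 below 0.03 m/s) or (horizontal distance between counter6 and tube_floor below 0.006 m and angle between the z axis of counter6 and the z axis of tube_floor, either way round below 0.15 rad and z of counter6 in the frame of mark_line between -0.01 and 0.002 m and contact force between counter6 and the fingers below 0.3 N and linear speed of counter6 below 0.03 m/s) or (horizontal distance between counter7 and tube_floor below 0.006 m and angle between the z axis of counter7 and the z axis of tube_floor, either way round below 0.15 rad and z of counter7 in the frame of mark_line between -0.01 and 0.002 m and contact force between counter7 and the fingers below 0.3 N and linear speed of counter7 below 0.03 m/s) or (horizontal distance between counter8 and tube_floor below 0.006 m and angle between the z axis of counter8 and the z axis of tube_floor, either way round below 0.15 rad and z of counter8 in the frame of mark_line between -0.01 and 0.002 m and contact force between counter8 and the fingers below 0.3 N and linear speed of counter8 below 0.03 m/s) or (horizontal distance between counter9 and tube_floor below 0.006 m and angle between the z axis of counter9 and the z axis of tube_floor, either way round below 0.15 rad and z of counter9 in the frame of mark_line between -0.01 and 0.002 m and contact force between counter9 and the fingers below 0.3 N and linear speed of counter9 below 0.03 m/s)) and not (horizontal distance between counter1 and tube_floor below 0.05 m and z of counter1 in the frame of mark_line above 0.002 m) and not (horizontal distance between counter2 and tube_floor below 0.05 m and z of counter2 in the frame of mark_line above 0.002 m) and not (horizontal distance between counter3 and tube_floor below 0.05 m and z of counter3 in the frame of mark_line above 0.002 m) and not (horizontal distance between counter4 and tube_floor below 0.05 m and z of counter4 in the frame of mark_line above 0.002 m) and not (horizontal distance between counter5 and tube_floor below 0.05 m and z of counter5 in the frame of mark_line above 0.002 m) and not (horizontal distance between counter6 and tube_floor below 0.05 m and z of counter6 in the frame of mark_line above 0.002 m) and not (horizontal distance between counter7 and tube_floor below 0.05 m and z of counter7 in the frame of mark_line above 0.002 m) and not (horizontal distance between counter8 and tube_floor below 0.05 m and z of counter8 in the frame of mark_line above 0.002 m) and not (horizontal distance between counter9 and tube_floor below 0.05 m and z of counter9 in the frame of mark_line above 0.002 m) and ((horizontal distance between counter1 and tube_floor below 0.006 m and angle between the z axis of counter1 and the z axis of tube_floor, either way round below 0.15 rad and z of counter1 in the frame of tube_floor between 0.002 and 0.07 m) or (x of counter1 in the frame of tray between -0.113 and 0.113 m and y of counter1 in the frame of tray between -0.135 and 0.135 m and z of counter1 in the frame of tray between 0 and 0.03 m)) and contact force between each of counter1, counter2, counter3, counter4, counter5, counter6, counter7, counter8, counter9 and the fingers below 0.3 N and linear speed of each of counter1, counter2, counter3, counter4, counter5, counter6, counter7, counter8, counter9 below 0.03 m/s and ((horizontal distance between counter2 and tube_floor below 0.006 m and angle between the z axis of counter2 and the z axis of tube_floor, either way round below 0.15 rad and z of counter2 in the frame of tube_floor between 0.002 and 0.07 m) or (x of counter2 in the frame of tray between -0.113 and 0.113 m and y of counter2 in the frame of tray between -0.135 and 0.135 m and z of counter2 in the frame of tray between 0 and 0.03 m)) and ((horizontal distance between counter3 and tube_floor below 0.006 m and angle between the z axis of counter3 and the z axis of tube_floor, either way round below 0.15 rad and z of counter3 in the frame of tube_floor between 0.002 and 0.07 m) or (x of counter3 in the frame of tray between -0.113 and 0.113 m and y of counter3 in the frame of tray between -0.135 and 0.135 m and z of counter3 in the frame of tray between 0 and 0.03 m)) and ((horizontal distance between counter4 and tube_floor below 0.006 m and angle between the z axis of counter4 and the z axis of tube_floor, either way round below 0.15 rad and z of counter4 in the frame of tube_floor between 0.002 and 0.07 m) or (x of counter4 in the frame of tray between -0.113 and 0.113 m and y of counter4 in the frame of tray between -0.135 and 0.135 m and z of counter4 in the frame of tray between 0 and 0.03 m)) and ((horizontal distance between counter5 and tube_floor below 0.006 m and angle between the z axis of counter5 and the z axis of tube_floor, either way round below 0.15 rad and z of counter5 in the frame of tube_floor between 0.002 and 0.07 m) or (x of counter5 in the frame of tray between -0.113 and 0.113 m and y of counter5 in the frame of tray between -0.135 and 0.135 m and z of counter5 in the frame of tray between 0 and 0.03 m)) and ((horizontal distance between counter6 and tube_floor below 0.006 m and angle between the z axis of counter6 and the z axis of tube_floor, either way round below 0.15 rad and z of counter6 in the frame of tube_floor between 0.002 and 0.07 m) or (x of counter6 in the frame of tray between -0.113 and 0.113 m and y of counter6 in the frame of tray between -0.135 and 0.135 m and z of counter6 in the frame of tray between 0 and 0.03 m)) and ((horizontal distance between counter7 and tube_floor below 0.006 m and angle between the z axis of counter7 and the z axis of tube_floor, either way round below 0.15 rad and z of counter7 in the frame of tube_floor between 0.002 and 0.07 m) or (x of counter7 in the frame of tray between -0.113 and 0.113 m and y of counter7 in the frame of tray between -0.135 and 0.135 m and z of counter7 in the frame of tray between 0 and 0.03 m)) and ((horizontal distance between counter8 and tube_floor below 0.006 m and angle between the z axis of counter8 and the z axis of tube_floor, either way round below 0.15 rad and z of counter8 in the frame of tube_floor between 0.002 and 0.07 m) or (x of counter8 in the frame of tray between -0.113 and 0.113 m and y of counter8 in the frame of tray between -0.135 and 0.135 m and z of counter8 in the frame of tray between 0 and 0.03 m)) and ((horizontal distance between counter9 and tube_floor below 0.006 m and angle between the z axis of counter9 and the z axis of tube_floor, either way round below 0.15 rad and z of counter9 in the frame of tube_floor between 0.002 and 0.07 m) or (x of counter9 in the frame of tray between -0.113 and 0.113 m and y of counter9 in the frame of tray between -0.135 and 0.135 m and z of counter9 in the frame of tray between 0 and 0.03 m)) and value of joint swing below 0.15 rad and velocity of joint swing below 0.05 rad/s); the robot touches nothing.
It fails at once if the glass tumbler is shoved more than 30 mm or tipped (distance of tumbler from where it was at the start of the episode above 0.03 m or angle between tumbler's own z axis and vertical above 0.3 rad).
It fails at once if the game controller is shoved more than 30 mm or tipped (distance of controller from where it was at the start of the episode above 0.03 m or angle between controller's own z axis and vertical above 0.3 rad).
It fails at once if a red cartridge is shoved more than 30 mm or tipped (distance of any of cartridge1, cartridge2, cartridge3 from where it was at the start of the episode above 0.03 m or angle between any of cartridge1, cartridge2, cartridge3's own z axis and vertical above 0.3 rad).
It fails at once if the marker clips are shifted more than 4 mm along the tube (distance of mark_line from where it was at the start of the episode above 0.004 m).
Of counter1, counter2, counter3, counter4, counter5, counter6, counter7, counter8, counter9 only 7 to 9 are there at a start; the rules pass over those that are not, and their reading is None.
At some moment in a run one of counter2, counter3, counter4, counter5, counter6, counter7, counter8, counter9 may be knocked a few centimetres aside while the robot is not near it.
It also fails if it takes over 200 s, if anything falls off the work surface, if the arm or the gripper's body presses on something with over 40 N, if the wrist force passes 120 N, or if a joint passes its speed limit or range.

## Working session

There is one attempt and no reset: what is moved stays moved. The work goes in short steps, Python scripts to look and compute and a tool call to move; the robot and the scene stay as the last step left them, time stands still between calls to the robot, and variables do not carry over. Pictures are saved under pics/ and viewed, at most 14 in all, crops included, and the job is handed in when it is done.

Besides the shell and the picture viewer there is one more tool, called after "Call:" as name(argument=value, ...), one argument or row to a line, values as JSON. apply_moves: Moves the arm, as the interface text tells. Its arguments: {"type":"object","properties":{"plan":{"type":"array","items":{"type":"array","items":{"type":"number"}}},"newtons":{"type":"number"}},"required":["plan"]}

```bash
mkdir -p pics
cat > h.py <<'E'
import numpy as np, cv2
from scipy.spatial.transform import Rotation as R
from rig import monitor, cams, workorder
def cam(n, s=None):
    p=cams.camera_params(n); K=np.array(p["intrinsics"],float)
    if n=="wrist":
        s=s or monitor.sense(); H=np.array(p["hand_eye"]); T=np.eye(4)
        T[:3,:3]=R.from_rotvec(s["ee_rot"]).as_matrix(); T[:3,3]=s["tool_pos"]; T=T@H
        return K,T[:3,:3],T[:3,3]
    o=np.array(p["orientation"],float)
    Rm=o if o.shape==(3,3) else (R.from_rotvec(o) if o.size==3 else R.from_quat(o)).as_matrix()
    return K,Rm,np.array(p["position"],float)
def plane(c,uv,z):
    K,Rm,t=c; uv=np.atleast_2d(uv).astype(float)
    d=np.c_[uv,np.ones(len(uv))]@np.linalg.inv(K).T; d=(d*[1,-1,-1])@Rm.T
    return t+d*((z-t[2])/d[:,2])[:,None]
def proj(c,P):
    K,Rm,t=c; q=((np.atleast_2d(P)-t)@Rm)*[1,-1,-1]; q=q@K.T; return q[:,:2]/q[:,2:]
E
python3 - <<'E'
from h import *
for n in("side","top","wrist"):
    print(n,{k:np.round(v,3).tolist() if not isinstance(v,str) else v for k,v in cams.camera_params(n).items()})
a=[cams.grab_frame(n) for n in("side","top","wrist")]
for n,i in zip(("side","top","wrist"),a): cv2.imwrite(f"pics/{n}0.png",i)
s=monitor.sense();print(s)
E
```

```text
side {'intrinsics': [[419.819, 0.0, 284.635], [0.0, 419.819, 209.128], [0.0, 0.0, 1.0]], 'position': [0.339, 0.661, 0.555], 'orientation': [0.185, -1.417, -2.5]}
top {'intrinsics': [[405.82, 0.0, 280.464], [0.0, 405.82, 212.167], [0.0, 0.0, 1.0]], 'position': [0.467, -0.076, 0.921], 'orientation': [0.077, -0.11, -1.577]}
wrist {'intrinsics': [[316.166, 0.0, 276.629], [0.0, 316.166, 208.47], [0.0, 0.0, 1.0]], 'hand_eye': [[0.001, 0.948, 0.317, 0.082], [1.0, -0.001, 0.001, 0.001], [0.001, 0.317, -0.948, -0.166], [0.0, 0.0, 0.0, 1.0]]}
{'time': 0.15, 'q': array([ 1.12187883e+00,  2.45627372e-01,  1.55873085e+00, -9.26850407e-06,
        1.33868574e+00, -1.74048489e-01]), 'joint_velocities': array([-0.00071112, -0.00316557, -0.0024097 ,  0.00086054,  0.00051164,
        0.0008326 ]), 'joint_efforts': array([ 1.80504001e-03, -4.29981172e+01, -3.26553404e+01, -1.53411938e-04,
        3.55175944e-03, -2.82594181e-05]), 'tool_pos': array([0.17618837, 0.6251949 , 0.20765198]), 'ee_rot': array([-4.30342111e-01, -3.11153737e+00,  2.17405237e-03]), 'contact_force': array([-0.60187489,  0.33053349,  0.87039899]), 'ft_torque': array([-0.00399586, -0.01804731, -0.03075792]), 'grasp_force': 0.0, 'grip_width': 0.08551507524654331}
```

View pics/side0.png

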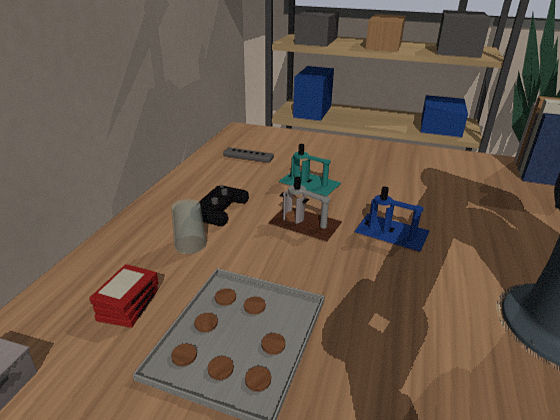

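View pics/top0.png

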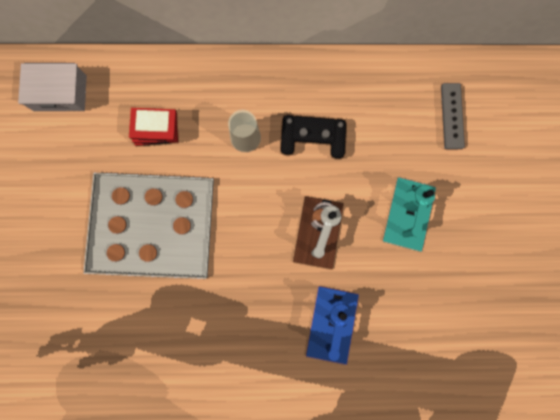

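The side picture shows the tray with 7 counters: (226,296), (254,305), (206,322), (273,343), (184,354), (220,368) and (258,378). The top picture shows the same 7.

There are three stand-like things in the top view: dark wood with grey at (322,230), turquoise at (410,213) and blue at (333,325). Only the dark brown one with an aluminium tube fits. I'll confirm it in a crop and measure.

Run:
```python
from h import *
t=cv2.imread("pics/top0.png"); s=cv2.imread("pics/side0.png")
a=cv2.resize(t[185:280,280:360],None,fx=5,fy=5,interpolation=cv2.INTER_CUBIC)
b=cv2.resize(s[160:255,255:330],None,fx=5,fy=5,interpolation=cv2.INTER_CUBIC)
cv2.imwrite("pics/crop0.png",np.hstack([a,b]))
ct=cam("top"); cs=cam("side")
def cnts(im,c):
    hsv=cv2.cvtColor(im,cv2.COLOR_BGR2HSV)
    m=cv2.inRange(hsv,(3,90,60),(20,255,190))
    return hsv,m
for nm,im,c,roi in(("top",t,ct,(95,180,205,268)),("side",s,cs,(150,280,310,395))):
    hsv,m=cnts(im,c); x0,y0,x1,y1=roi; mm=np.zeros_like(m); mm[y0:y1,x0:x1]=m[y0:y1,x0:x1]
    n,l,st,ce=cv2.connectedComponentsWithStats(mm)
    for i in range(1,n):
        if st[i,4]>60: print(nm,ce[i].round(1),st[i,4],plane(c,ce[i],.009)[0].round(4))
# dark base
hsv=cv2.cvtColor(t,cv2.COLOR_BGR2HSV); print(hsv[205,305],hsv[262,305],hsv[230,305])
g=t.astype(int); m=((hsv[...,2]<90)&(hsv[...,0]<14)).astype(np.uint8)*255; mm=np.zeros_like(m); mm[190:275,288:348]=m[190:275,288:348]
c=max(cv2.findContours(mm,0,2)[0],key=cv2.contourArea); r=cv2.minAreaRect(c); print(r)
bx=cv2.boxPoints(r); P=plane(ct,bx,.006); print(P.round(4)); print("ctr",P.mean(0), [np.linalg.norm(P[i]-P[i-1]) for i in range(4)])
```

```text
top [120.4 195.4] 236 [0.6163 0.2658 0.009 ]
top [153.1 196.4] 233 [0.6136 0.1923 0.009 ]
top [183.9 198.8] 233 [0.6075 0.123  0.009 ]
top [116.7 224.4] 242 [0.5506 0.2714 0.009 ]
top [181.4 225.2] 238 [0.5477 0.1274 0.009 ]
top [115.4 252.2] 246 [0.4888 0.272  0.009 ]
top [147.5 252.5] 247 [0.4874 0.2011 0.009 ]
side [169.6 304.5] 1943 [0.692  0.1776 0.009 ]
side [294.2 283.4] 267 [0.4916 0.0526 0.009 ]
side [225.  296.5] 286 [0.6048 0.1277 0.009 ]
side [254.2 305.1] 304 [0.5453 0.1321 0.009 ]
side [205.4 321.9] 354 [0.6114 0.1964 0.009 ]
side [273.  343.2] 405 [0.4852 0.2055 0.009 ]
side [301.8 375.2] 673 [0.4245 0.2508 0.009 ]
side [183.4 354.4] 447 [0.6142 0.27   0.009 ]
side [220.  367.5] 488 [0.5485 0.2753 0.009 ]
side [257.6 378.2] 523 [0.4867 0.2761 0.009 ]
side [157.1 391.7] 94 [0.6183 0.3414 0.009 ]
[ 10 155  82] [ 10 154  96] [  9 158  89]
((307.4396057128906, 218.34230041503906), (11.527758598327637, 40.60783767700195), 10.007980346679688)
[[ 0.5187 -0.1349  0.006 ]
 [ 0.6098 -0.1523  0.006 ]
 [ 0.605  -0.1782  0.006 ]
 [ 0.5139 -0.1605  0.006 ]]
ctr [ 0.56186245 -0.15645676  0.006     ] [np.float64(0.026008595248090703), np.float64(0.09281623938764237), np.float64(0.026325328387467747), np.float64(0.09281733422727272)]
```

View pics/crop0.png

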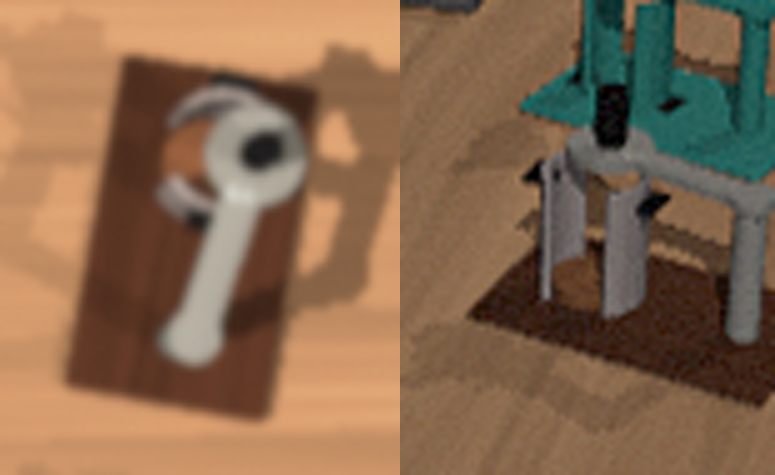

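The crop confirms it: dark wooden base, aluminium tube and black clips, with a brown counter visible on the tube floor. The cap is swung a little clockwise. So there are 8 counters in all.

Run:
```python
from h import *
ct=cam("top"); cs=cam("side")
o=np.array([280,185]); f=lambda *p:np.array(p)/5+o
C=plane(ct,f((124,55),(318,90),(270,420),(66,383)),.006)
ux=(C[0]+C[1]-C[2]-C[3])/2; uy=(C[0]+C[3]-C[1]-C[2])/2
print("base ctr",C.mean(0).round(4),"L",np.linalg.norm(ux),np.linalg.norm(uy),"yaw",np.degrees(np.arctan2(ux[1],ux[0])),np.degrees(np.arctan2(-uy[0],uy[1])))
print("clips mid z.06",plane(ct,f((235,82),(196,218)),.06).round(4))
hin=plane(ct,f((190,340)),.0815)[0];cap=plane(ct,f((255,155)),.0815)[0]
print("hinge",hin.round(4),"cap",cap.round(4),np.linalg.norm(cap-hin),"knob z.112",plane(ct,f((263,149)),.1115).round(4))
print("armyaw",np.degrees(np.arctan2(*(cap-hin)[[1,0]])))
so=np.array([255,160]); g=lambda *p:(np.array(p)-[400,0])/5+so
S=plane(cs,g((528,120+182),(0,0))[:1],.006)
for z in(.05,.055,.06,.065): print(z,plane(cs,g((535,172),(655,205)),z).round(4).tolist())
print("side hinge",plane(cs,g((750,190)),.0815).round(4),"side knob top",plane(cs,g((611,88)),.1115).round(4))
s=monitor.sense();print(R.from_rotvec(s["ee_rot"]).as_matrix().round(3))
```

```text
base ctr [ 0.5302 -0.182   0.006 ] L 0.15125129012560898 0.09146001684456208 yaw -10.300553538842479 -10.701756036717676
clips mid z.06 [[ 0.5923 -0.1944  0.06  ]
 [ 0.5339 -0.1764  0.06  ]]
hinge [ 0.4818 -0.1703  0.0815] cap [ 0.5584 -0.1991  0.0815] 0.0817877481366842 knob z.112 [[ 0.5575 -0.1979  0.1115]]
armyaw -20.55401815864612
0.05 [[0.5975, -0.2103, 0.05], [0.5331, -0.1974, 0.05]]
0.055 [[0.595, -0.2017, 0.055], [0.5311, -0.1889, 0.055]]
0.06 [[0.5924, -0.193, 0.06], [0.5292, -0.1804, 0.06]]
0.065 [[0.5899, -0.1844, 0.065], [0.5273, -0.1719, 0.065]]
side hinge [[ 0.4829 -0.1711  0.0815]] side knob top [[ 0.556  -0.1929  0.1115]]
[[-0.962  0.271 -0.001]
 [ 0.271  0.962 -0.001]
 [ 0.    -0.001 -1.   ]]
```

The stand's yaw is about -10.5°, with the tube near (0.561,-0.185) in both views. The swing is about 0.18 rad and the clips are at z ≈ 0.061. I'm moving over the knob at the present height.

Call:
apply_moves(
  plan=[
    [1, -3.9, -4.6, 0, 0],
    [1, -3.9, -4.6, 0, 0],
    [1, -3.9, -4.6, 0, 0],
    [1, -3.9, -4.6, 0, 0],
    [1, -3.9, -4.6, 0, 0],
    [1, -3.9, -4.6, 0, 0],
    [1, -3.9, -4.6, 0, 0],
    [1, -3.9, -4.6, 0, 0],
  ],
  newtons=40,
)

```text
time: 1.15
tool_pos: [0.3771, 0.185, 0.2085]
ee_rot: [0.43, 3.111, 0.0]
contact_force: [0.9, 0.5, 0.7]
grip_width: 0.0854
grasp_force: 0.0
```

Call:
apply_moves(
  plan=[
    [1, -3.9, -4.6, 0, 0],
    [1, -3.9, -4.6, 0, 0],
    [1, -3.9, -4.6, 0, 0],
    [1, -3.9, -4.6, 0, 0],
    [1, -3.9, -4.6, 0, 0],
    [1, -3.9, -4.6, 0, 0],
    [1, -3.9, -4.6, 0, 4.8],
    [1, 0, 0, 0, 0],
  ],
)

```text
time: 2.15
tool_pos: [0.5526, -0.2006, 0.2076]
ee_rot: [-0.567, -3.089, -0.0]
contact_force: [-0.7, 0.5, -0.9]
grip_width: 0.0853
grasp_force: 0.0
```

Run:
```python
from h import *
s=monitor.sense(); c=cam("wrist",s); im=cams.grab_frame("wrist"); cv2.imwrite("pics/w1.png",im)
print(s["tool_pos"],s["q"].round(2),R.from_rotvec(s["ee_rot"]).as_matrix().round(3))
print("pred knob",proj(c,[[.557,-.197,.1115],[.561,-.185,.006],[.482,-.1705,.0815]]).round(1))
```

```text
[ 0.55264326 -0.20059625  0.20755843] [-0.54  0.1   1.72 -0.    1.32 -1.75] [[-0.935  0.355 -0.001]
 [ 0.355  0.935  0.   ]
 [ 0.001 -0.    -1.   ]]
pred knob [[282.  205.7]
 [291.3 178. ]
 [280.  109.6]]
```

View pics/w1.png

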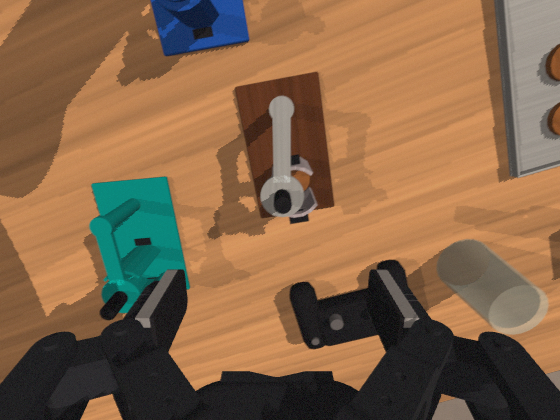

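The wrist view shows the knob top at (283,203) and the hinge at (281,107), within 3 px of prediction. The turquoise look-alike is at (140,245) and blue is at the top. Next I descend, grip the knob and swing.

Call:
apply_moves(
  plan=[
    [1, -0.15, 0.45, 4, 0],
    [1, 0, 0, 5, 0],
    [0.7, 0, 0, 3, 0],
    [0.3, 0, 0, 0, 0],
    [0, 0, 0, 0, 0],
    [0, 0, 0, 0, 0],
    [0, 0, 0, 0, 0],
    [0, 0, 0, 0, 0],
  ],
  newtons=30,
)

```text
time: 3.2
tool_pos: [0.5555, -0.1937, 0.0892]
ee_rot: [0.56, 3.09, -0.001]
contact_force: [-0.4, -0.0, -0.5]
grip_width: 0.0003
grasp_force: 0.0
```

Call:
apply_moves(
  plan=[
    [0, 0.06, -0.7, 0, 5],
    [0, 0.12, -1.4, 0, 10],
    [0, 0.12, -1.4, 0, 10],
    [0, 0.12, -1.4, 0, 10],
    [0, 0.12, -1.4, 0, 10],
    [0, 0.12, -1.4, 0, 10],
    [0, 0.12, -1.4, 0, 10],
    [0, 0.12, -1.4, 0, 10],
  ],
)

```text
time: 4.2
tool_pos: [0.4713, -0.2458, 0.0887]
ee_rot: [2.332, 2.104, 0.0]
contact_force: [0.4, 0.3, -0.8]
grip_width: 0.0003
grasp_force: 0.0
```

Run:
```python
from h import *
s=monitor.sense(); print(s["tool_pos"],s["grip_width"],s["grasp_force"],s["contact_force"],s["q"].round(2),s["ee_rot"])
im=cams.grab_frame("side"); cv2.imwrite("pics/s2.png",cv2.resize(im[120:280,220:440],None,fx=3,fy=3))
```

```text
[ 0.4713468  -0.24579832  0.08871247] 0.0002812146977839096 0.0 [ 0.37854367  0.26925071 -0.80958505] [-0.69  0.11  1.94 -0.    1.08 -0.59] [2.33241846e+00 2.10410676e+00 3.93954803e-05]
```

View pics/s2.png

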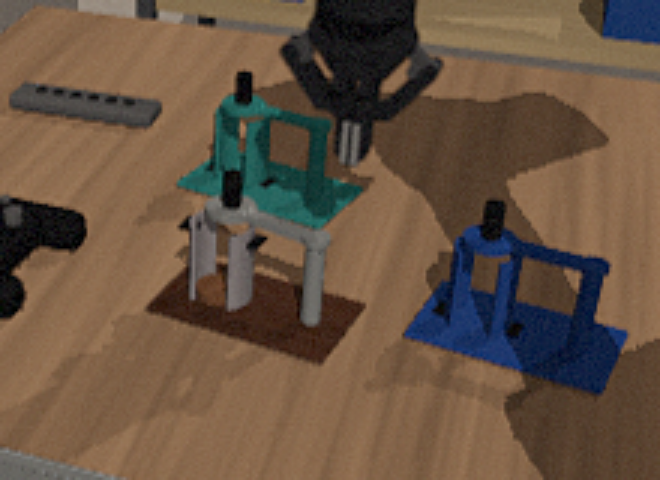

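The grip closed empty. The knob is still at side (297,183), and the fingertips appear at side (337,173). I'll check the geometry.

Run:
```python
from h import *
s=monitor.sense(); cs=cam("side"); ct=cam("top"); p=s["tool_pos"]
print("side",proj(cs,[p,p+[0,0,.03],p+[0,0,.06]]).round(1),"top",proj(ct,[p,p+[0,0,.1]]).round(1))
im=cams.grab_frame("top"); w=cams.grab_frame("wrist")
cv2.imwrite("pics/t3.png",np.hstack([cv2.resize(im[150:350,240:440],(400,400)),cv2.resize(w,(400,400))]))
```

```text
side [[336.8 182.1]
 [337.8 170.9]
 [338.9 159.3]] top [[355.1 258.4]
 [366.3 258.1]]
```

View pics/t3.png

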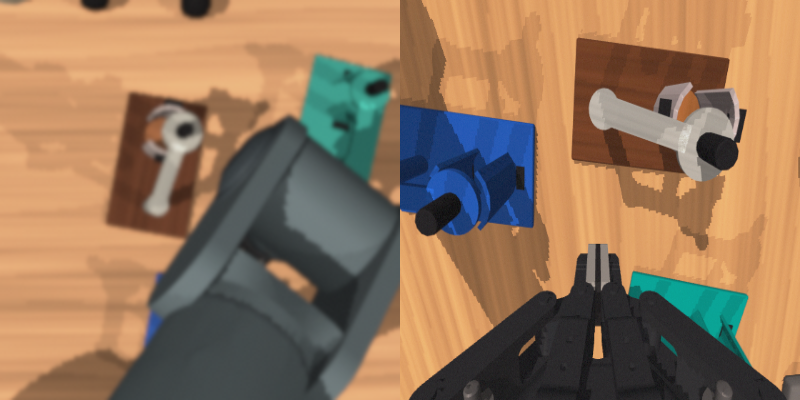

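Run:
```python
from h import *
s=monitor.sense(); c2=cam("wrist",s)
s1={"tool_pos":np.array([.55264,-.2006,.20756]),"ee_rot":np.array([-.567,-3.089,0])}
c1=cam("wrist",s1); cs=cam("side"); ct=cam("top")
def tri(obs):
    A=[];b=[]
    for c,uv in obs:
        t=c[2]; d=plane(c,uv,0)[0]-t; d/=np.linalg.norm(d); M=np.eye(3)-np.outer(d,d); A.append(M); b.append(M@t)
    x=np.linalg.lstsq(np.vstack(A),np.hstack(b),rcond=None)[0]
    return x.round(4),[np.round(proj(c,x)[0]-uv,1).tolist() for c,uv in obs]
k=[(c1,(283,203)),(c2,(445,160)),(ct,(332.5,214.8)),(cs,(297,177.5))]
for sel in([0,1],[2,3],[0,2],[0,3],[1,3],[0,1,2,3]): print(sel,tri([k[i] for i in sel]))
print("tip wrist",proj(c2,[s["tool_pos"],s["tool_pos"]+[0,0,.019]]).round(1))
```

```text
[0, 1] (array([ 0.5578, -0.1974,  0.102 ]), [[-0.3, -0.1], [0.4, -0.6]])
[2, 3] (array([ 0.5578, -0.1981,  0.109 ]), [[-0.0, -0.0], [0.0, 0.0]])
[0, 2] (array([ 0.5582, -0.1981,  0.1023]), [[-0.9, 0.7], [-0.5, 0.2]])
[0, 3] (array([ 0.5565, -0.1964,  0.1097]), [[0.4, 0.9], [0.3, 0.1]])
[1, 3] (array([ 0.5558, -0.1963,  0.1091]), [[4.1, 0.0], [0.6, 0.4]])
[0, 1, 2, 3] (array([ 0.5566, -0.1971,  0.1084]), [[-0.4, 0.8], [4.8, 1.5], [-0.5, 0.6], [0.4, 0.5]])
tip wrist [[277.5 251.6]
 [277.6 267.8]]
```

All views put the knob top at (0.557,-0.197) with z between 0.102 and 0.109. The side view suggests the tips sit higher than the reading, so I go back over it and approach deeper while watching the force.

Call:
apply_moves(
  plan=[
    [1, 0, 0, -4, 0],
    [1, 2.9, 4, 0, 0],
    [1, 2.85, 4, 0, 0],
    [1, 0, 0, 0, -10.7],
    [1, 0, 0, 0, -10.7],
    [1, 0, 0, 0, -10.7],
    [1, 0, 0, 0, -10.7],
    [1, 0, 0, 0, -10.7],
  ],
)

```text
time: 5.35
tool_pos: [0.5576, -0.1959, 0.1286]
ee_rot: [1.113, 2.937, 0.0]
contact_force: [-0.2, -0.2, 1.4]
grip_width: 0.0852
grasp_force: 0.0
```

Call:
apply_moves(
  plan=[
    [1, 0, 0, 0, -10.7],
    [1, 0, 0, 0, -10.7],
    [0.7, 0, 0, 0, 0],
    [0.7, 0, 0, 3, 0],
    [0.7, 0, 0, 1, 0],
    [0.7, 0, 0, 0.4, 0],
    [0.7, 0, 0, 0, 0],
  ],
)

```text
time: 6.22
tool_pos: [0.5572, -0.1962, 0.0849]
ee_rot: [0.563, 3.09, -0.0]
contact_force: [-0.0, -1.0, 0.5]
grip_width: 0.0593
grasp_force: 0.0
```

Run:
```python
from h import *
s=monitor.sense(); print(s["tool_pos"],s["grip_width"],s["contact_force"],R.from_rotvec(s["ee_rot"]).as_matrix().round(3))
im=cams.grab_frame("side"); w=cams.grab_frame("wrist")
print(proj(cam("side"),s["tool_pos"]))
cv2.imwrite("pics/s4.png",np.hstack([cv2.resize(im[130:230,250:350],(400,400),interpolation=2),cv2.resize(w[120:400,140:420],(400,400))]))
```

```text
[ 0.55724219 -0.19615266  0.08490489] 0.05931291878870416 [-0.03425997 -1.04719228  0.45658309] [[-0.936  0.353  0.   ]
 [ 0.353  0.936 -0.   ]
 [-0.001 -0.    -1.   ]]
[[296.6736174  186.93617054]]
```

View pics/s4.png

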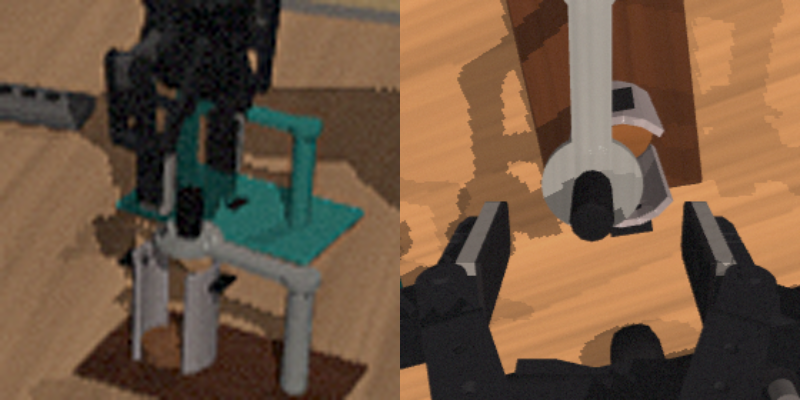

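The wrist crop shows the knob (274,275 full frame) between the pads. Closing now.

Call:
apply_moves(
  plan=[
    [0.4, 0, 0, 0, 0],
    [0.2, 0, 0, 0, 0],
    [0.1, 0, 0, 0, 0],
    [0.1, 0, 0, 0, 0],
    [0.1, 0, 0, 0, 0],
  ],
)

```text
time: 6.95
tool_pos: [0.5571, -0.1961, 0.0849]
ee_rot: [0.563, 3.09, -0.0]
contact_force: [-0.8, 0.5, 3.3]
grip_width: 0.0132
grasp_force: 29.3
```

Run:
```python
from h import *
s=monitor.sense(); print(s["tool_pos"],s["grip_width"],s["contact_force"])
im=cams.grab_frame("side"); w=cams.grab_frame("wrist")
print(proj(cam("side"),s["tool_pos"]))
cv2.imwrite("pics/s5.png",np.hstack([cv2.resize(im[130:230,250:350],(400,400),interpolation=2),cv2.resize(w[120:400,140:420],(400,400))]))
```

```text
[ 0.557085   -0.19614313  0.08491216] 0.013155190246461697 [-0.79139017  0.46671457  3.29928638]
[[296.73635548 186.94520581]]
```

View pics/s5.png

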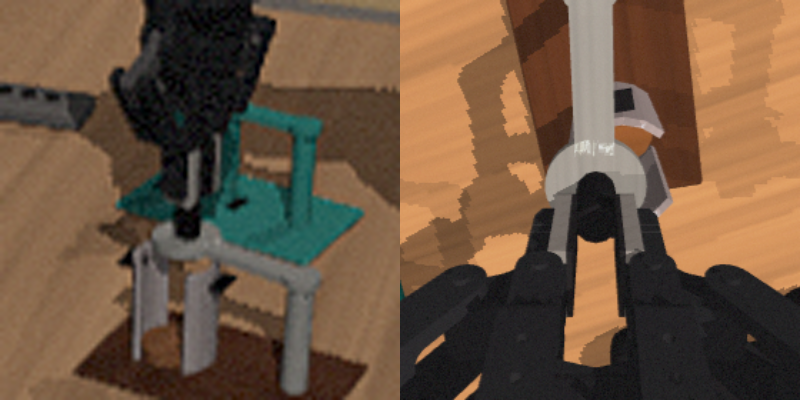

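It is gripped with a width of 13 mm, but the side view shows only the top third of the knob held. I reopen slightly and go deeper with force checks.

Call:
apply_moves(
  plan=[
    [0.35, 0, 0, 0, 0],
    [0.35, 0, 0, 0, 0],
    [0.35, 0, 0, 0.3, 0],
    [0.35, 0, 0, 0, 0],
  ],
)

```text
time: 7.55
tool_pos: [0.5566, -0.1958, 0.0809]
ee_rot: [-0.563, -3.09, -0.001]
contact_force: [-0.1, -0.2, -0.9]
grip_width: 0.0299
grasp_force: 0.0
```

Call:
apply_moves(
  plan=[
    [0.35, 0, 0, 0.25, 0],
    [0.35, 0, 0, 0, 0],
  ],
)

```text
time: 7.8
tool_pos: [0.5567, -0.1959, 0.0787]
ee_rot: [-0.563, -3.09, -0.0]
contact_force: [0.3, 0.2, -0.9]
grip_width: 0.03
grasp_force: 0.0
```

Call:
apply_moves(
  plan=[
    [0.1, 0, 0, 0, 0],
    [0, 0, 0, 0, 0],
    [0, 0, 0, 0, 0],
    [0, 0, 0, 0, 0],
  ],
)

```text
time: 8.3
tool_pos: [0.5569, -0.196, 0.0791]
ee_rot: [0.563, 3.091, -0.0]
contact_force: [-1.2, 0.4, 1.2]
grip_width: 0.0143
grasp_force: 29.2
```

It is firmly gripped with no cap contact, so the real tips sit higher than the reading. Swinging now.

Call:
apply_moves(
  plan=[
    [0, 0.06, -0.7, 0, 5],
    [0, 0.12, -1.4, 0, 10],
    [0, 0.12, -1.4, 0, 10],
    [0, 0.12, -1.4, 0, 10],
    [0, 0.12, -1.4, 0, 10],
    [0, 0.12, -1.4, 0, 10],
    [0, 0.12, -1.4, 0, 10],
    [0, 0.12, -1.4, 0, 10],
  ],
)

```text
time: 9.3
tool_pos: [0.4738, -0.2486, 0.0791]
ee_rot: [2.333, 2.099, 0.002]
contact_force: [3.2, 0.7, -1.5]
grip_width: 0.0142
grasp_force: 29.5
```

Call:
apply_moves(
  plan=[
    [0, 0, 0, 0, 0],
    [0, 0, 0, 0, 0],
    [1, 0, 0, 0, 0],
    [1, 0, 0, 0, 0],
    [1, 0, 0, 0, 0],
  ],
)

```text
time: 9.93
tool_pos: [0.4734, -0.2475, 0.079]
ee_rot: [-2.327, -2.11, -0.0]
contact_force: [-0.9, -0.1, -1.1]
grip_width: 0.068
grasp_force: 0.0
```

Call:
apply_moves(
  plan=[
    [1, 0, 0, -5, 0],
    [1, 0, 0, -5, 0],
    [1, 0, 0, -2, -10.7],
    [1, 0, 0, 0, -10.7],
    [1, 0, 0, 0, -10.7],
    [1, 0, 0, 0, -10.7],
    [1, 0, 0, 0, -10.7],
    [1, 0, 0, 0, -10.7],
  ],
)

```text
time: 10.92
tool_pos: [0.4733, -0.2476, 0.199]
ee_rot: [-0.841, -3.027, -0.0]
contact_force: [0.9, -0.2, -0.5]
grip_width: 0.0857
grasp_force: 0.0
```

Run:
```python
from h import *
s=monitor.sense(); c=cam("wrist",s); w=cams.grab_frame("wrist"); print(s["tool_pos"],R.from_rotvec(s["ee_rot"]).as_matrix().round(3),s["q"].round(2))
print("pred tube",proj(c,[[.561,-.185,.006],[.561,-.185,.072]]).round(1))
cv2.imwrite("pics/w6.png",w)
```

```text
[ 0.4733076  -0.24759763  0.19898234] [[-0.857  0.516 -0.   ]
 [ 0.516  0.857  0.   ]
 [ 0.     0.    -1.   ]] [-0.69 -0.02  1.86  0.    1.3  -1.72]
pred tube [[358.8 212.6]
 [374.9 234.2]]
```

View pics/w6.png

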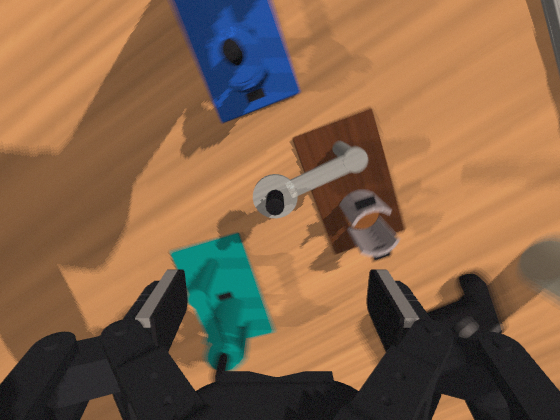

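The arm is swung clear: knob at (275,203), hinge at (355,158). The tube is open with one counter on its floor (368,217). Going over the tray in the stand-aligned orientation.

Call:
apply_moves(
  plan=[
    [1, 0, 0, -1, -10.3],
    [1, 0, 0, -1, -10.3],
    [1, 0.2, 6, 0, 0],
    [1, 0.2, 6, 0, 0],
    [1, 0.2, 6, 0, 0],
    [1, 0, 6, 0, 0],
    [1, 0, 6, 0, 0],
    [1, 0, 6, 0, 0],
  ],
)

```text
time: 11.98
tool_pos: [0.5353, 0.109, 0.2193]
ee_rot: [0.3, 3.127, -0.0]
contact_force: [-0.2, -0.3, 0.8]
grip_width: 0.0852
grasp_force: 0.0
```

Call:
apply_moves(
  plan=[
    [0.6, 0, 5.5, 0, 0],
    [0.6, 0, 3.9, 0, 0],
    [0.6, 0, 0, 0, 0],
    [0.6, 0, 0, 0, 0],
  ],
)

```text
time: 12.48
tool_pos: [0.5527, 0.1989, 0.2188]
ee_rot: [-0.298, -3.127, 0.001]
contact_force: [-0.6, 0.3, -0.2]
grip_width: 0.051
grasp_force: 0.0
```

```bash
cat > look.py <<'E'
from h import *
import sys
def discs(im,c,z=.011):
    hsv=cv2.cvtColor(im,cv2.COLOR_BGR2HSV); m=cv2.inRange(hsv,(3,110,50),(16,255,235))
    m=cv2.morphologyEx(m,cv2.MORPH_OPEN,np.ones((3,3)))
    out=[]
    for k in cv2.findContours(m,0,2)[0]:
        if len(k)<8 or cv2.contourArea(k)<150: continue
        P=plane(c,k[:,0,:],z); (x,y),r=cv2.minEnclosingCircle(P[:,:2].astype(np.float32)*1000)
        if 17<r<25: out.append((x/1000,y/1000,r,k[:,0].mean(0).round(0).tolist()))
    return out
def stand(d):  # world displacement -> tool cm with stand-aligned tool, yaw from pose
    M=R.from_rotvec(monitor.sense()["ee_rot"]).as_matrix(); return (M.T@np.array(d)*100).round(2)
if __name__=="__main__":
    s=monitor.sense(); c=cam("wrist",s); w=cams.grab_frame("wrist")
    p=s["tool_pos"]; print(p.round(4),"w",round(s["grip_width"],4),"yaw",np.degrees(np.arctan2(*R.from_rotvec(s["ee_rot"]).as_matrix()[:2,0][::-1]*-1)).round(2))
    for o in discs(w,c): print(np.round(o[:3],4),o[3],"tool cm",stand([o[0]-p[0],o[1]-p[1],0])[:2])
    if len(sys.argv)>1: cv2.imwrite(sys.argv[1],w)
E
python3 look.py pics/w7.png
```

```text
[0.5527 0.1989 0.2188] w 0.051 yaw -10.9
[ 0.6041  0.1249 20.8357] [227.0, 223.0] tool cm [-6.45 -6.29]
[ 0.6105  0.1944 20.357 ] [284.0, 220.0] tool cm [-5.76  0.65]
[ 0.6129  0.2677 20.6078] [341.0, 212.0] tool cm [-4.61  7.89]
[ 0.5449  0.1295 20.1292] [220.0, 179.0] tool cm [-0.56 -6.96]
[ 0.5477  0.2733 19.9563] [339.0, 159.0] tool cm [1.9  7.21]
[ 0.4846  0.2032 19.678 ] [269.0, 118.0] tool cm [ 6.76 -0.87]
[ 0.4857  0.2742 19.8067] [332.0, 104.0] tool cm [8.   6.12]
```

View pics/w7.png

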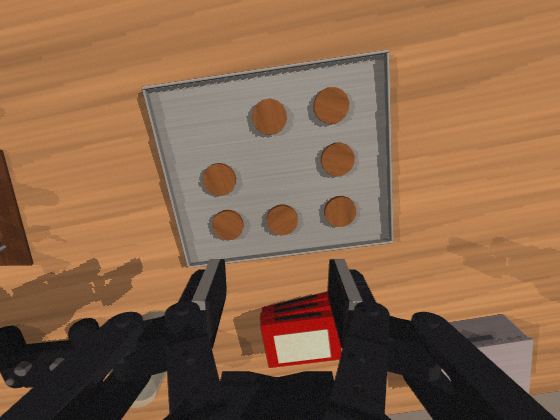

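All 7 counters were found with radii near 20 mm. They agree with the top and side views to a few mm. I'm taking the one at (220,179) → (0.545,0.130) first.

Call:
apply_moves(
  plan=[
    [0.6, -0.55, -6, 0, 0],
    [0.6, 0, -0.9, 6, 0],
    [0.6, 0, 0, 6, 0],
    [0.6, 0, 0, 5, 0],
    [0.6, 0, 0, 2.9, 0],
    [0.6, 0, 0, 1, 0],
    [0.6, 0, 0, 0.4, 0],
    [0.6, 0, 0, 0, 0],
  ],
)

```text
time: 13.52
tool_pos: [0.5464, 0.1302, 0.0073]
ee_rot: [0.297, 3.125, 0.0]
contact_force: [-0.2, -0.1, -0.8]
grip_width: 0.0516
grasp_force: 0.0
```

Call:
apply_moves(
  plan=[
    [0.4, 0, 0, 0, 0],
    [0.3, 0, 0, 0, 0],
    [0.3, 0, 0, 0, 0],
    [0.3, 0, 0, 0, 0],
  ],
  newtons=25,
)

```text
time: 14.02
tool_pos: [0.5453, 0.1305, 0.0061]
ee_rot: [0.297, 3.127, 0.0]
contact_force: [0.9, -0.2, 0.2]
grip_width: 0.0259
grasp_force: 0.0
```

The fingers passed above the counter, confirming the tip is higher than the reading. Going lower with a force check.

Call:
apply_moves(
  plan=[
    [0.6, 0, 0, 0, 0],
    [0.6, 0, 0, 0, 0],
    [0.6, 0, 0, 0.4, 0],
    [0.6, 0, 0, 0.3, 0],
    [0.6, 0, 0, 0, 0],
  ],
)

```text
time: 14.65
tool_pos: [0.5449, 0.1304, -0.0016]
ee_rot: [-0.297, -3.126, 0.0]
contact_force: [-0.5, -0.2, 0.5]
grip_width: 0.0514
grasp_force: 0.0
```

Call:
apply_moves(
  plan=[
    [0.6, 0, 0, 0.3, 0],
    [0.6, 0, 0, 0, 0],
  ],
)

```text
time: 14.9
tool_pos: [0.5451, 0.1304, -0.0043]
ee_rot: [-0.297, -3.127, 0.0]
contact_force: [0.2, 0.4, -0.1]
grip_width: 0.0514
grasp_force: 0.0
```

Call:
apply_moves(
  plan=[
    [0.4, 0, 0, 0, 0],
    [0.35, 0, 0, 0, 0],
    [0.35, 0, 0, 0, 0],
    [0.35, 0, 0, 0, 0],
  ],
)

```text
time: 15.4
tool_pos: [0.5453, 0.1304, -0.004]
ee_rot: [0.297, 3.127, -0.0]
contact_force: [0.4, 0.7, 0.5]
grip_width: 0.0294
grasp_force: 0.0
```

Run:
```python
from h import *
s=monitor.sense(); print(s["tool_pos"],s["grip_width"],s["grasp_force"])
im=cams.grab_frame("side"); w=cams.grab_frame("wrist")
cv2.imwrite("pics/s8.png",np.hstack([cv2.resize(im[240:340,200:300],(400,400),interpolation=2),cv2.resize(w[120:400,140:420],(400,400))]))
```

```text
[ 0.54533098  0.13040643 -0.00396384] 0.029399892251072098 0.0
```

View pics/s8.png

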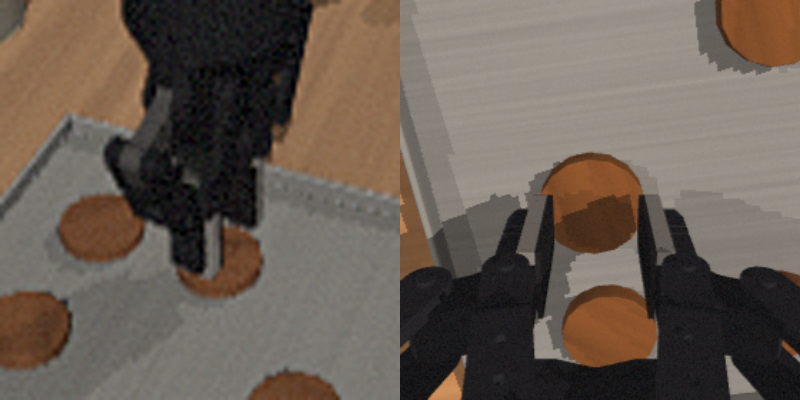

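The side view shows the tip still above the counter, so the tips are about 15–19 mm above the reading. Continuing down in force-checked steps.

Call:
apply_moves(
  plan=[
    [0.6, 0, 0, 0, 0],
    [0.6, 0, 0, 0, 0],
    [0.6, 0, 0, 0.4, 0],
    [0.6, 0, 0, 0.3, 0],
    [0.6, 0, 0, 0, 0],
  ],
)

```text
time: 16.12
tool_pos: [0.5449, 0.1304, -0.0115]
ee_rot: [-0.297, -3.127, 0.0]
contact_force: [0.2, 0.1, -0.2]
grip_width: 0.0513
grasp_force: 0.0
```

Call:
apply_moves(
  plan=[
    [0.4, 0, 0, 0, 0],
    [0.35, 0, 0, 0, 0],
    [0.35, 0, 0, 0, 0],
    [0.35, 0, 0, 0, 0],
  ],
)

```text
time: 16.62
tool_pos: [0.5453, 0.1304, -0.011]
ee_rot: [0.297, 3.127, 0.0]
contact_force: [0.5, -0.2, 0.4]
grip_width: 0.0295
grasp_force: 0.0
```

Call:
apply_moves(
  plan=[
    [0.6, 0, 0, 0, 0],
    [0.6, 0, 0, 0, 0],
    [0.6, 0, 0, 0.4, 0],
    [0.6, 0, 0, 0, 0],
  ],
)

```text
time: 17.12
tool_pos: [0.5449, 0.1304, -0.0155]
ee_rot: [-0.297, -3.127, 0.0]
contact_force: [-0.2, -0.5, -0.1]
grip_width: 0.0515
grasp_force: 0.0
```

Call:
apply_moves(
  plan=[
    [0.6, 0, 0, 0.25, 0],
    [0.6, 0, 0, 0, 0],
  ],
)

```text
time: 17.38
tool_pos: [0.5451, 0.1304, -0.0178]
ee_rot: [-0.297, -3.127, 0.0]
contact_force: [-0.6, 0.1, 0.0]
grip_width: 0.0514
grasp_force: 0.0
```

Call:
apply_moves(
  plan=[
    [0.4, 0, 0, 0, 0],
    [0.4, 0, 0, 0, 0],
    [0.4, 0, 0, 0, 0],
  ],
)

```text
time: 17.75
tool_pos: [0.5456, 0.1304, -0.0173]
ee_rot: [0.297, 3.127, 0.0]
contact_force: [-0.6, 1.2, 1.8]
grip_width: 0.038
grasp_force: 25.2
```

It is gripped at 38 mm; the reading runs about 2 mm small. I lift and move beside the tube for a wrist check.

Call:
apply_moves(
  plan=[
    [0.3, 0, 0, -2, 0],
    [0.3, 0, 0, -6, 0],
    [0.3, 0, 0, -5.7, 0],
    [0.3, -1.6, -4.4, 0, 0.4],
    [0.3, -1.6, -4.4, 0, 0],
    [0.3, -1.6, -4.4, 0, 0],
    [0.3, -1.6, -4.4, 0, 0],
    [0.3, -1.6, -4.4, 0, 0],
  ],
)

```text
time: 18.75
tool_pos: [0.5815, -0.1025, 0.121]
ee_rot: [0.308, 3.125, -0.001]
contact_force: [0.2, 0.3, -0.1]
grip_width: 0.0379
grasp_force: 25.3
```

Call:
apply_moves(
  plan=[
    [0.3, -1.8, -4.4, 0, -0.4],
    [0.3, -1.7, -4.3, 0, 0],
    [0.3, 0, 0, 0, 0],
    [0.3, 0, 0, 0, 0],
  ],
)

```text
time: 19.25
tool_pos: [0.5987, -0.1926, 0.1201]
ee_rot: [0.297, 3.127, 0.0]
contact_force: [-0.3, 0.2, -1.2]
grip_width: 0.038
grasp_force: 25.3
```

Run:
```python
from h import *
s=monitor.sense(); c=cam("wrist",s); w=cams.grab_frame("wrist"); cv2.imwrite("pics/raw9.png",w)
p=s["tool_pos"]; M=R.from_rotvec(s["ee_rot"]).as_matrix()
np.savez("w9.npz",pos=p,rot=s["ee_rot"]); print(p,M.round(3).tolist(),s["grip_width"],s["grasp_force"])
u=proj(c,[[.5615,-.185,.006],[.5615,-.185,.072]]); print(u)
u0=(u.mean(0)-[80,65]).astype(int); print("origin",u0)
cv2.imwrite("pics/w9.png",cv2.resize(w[u0[1]:u0[1]+130,u0[0]:u0[0]+160],None,fx=4.6,fy=4.6,interpolation=2))
```

```text
[ 0.59873618 -0.19256871  0.12013599] [[-0.982, 0.188, 0.0], [0.188, 0.982, 0.0], [-0.0, 0.0, -1.0]] 0.03795287028312178 25.27572602033615
[[276.71473752 155.45601734]
 [276.64682375 170.64201007]]
origin [196  98]
```

View pics/w9.png

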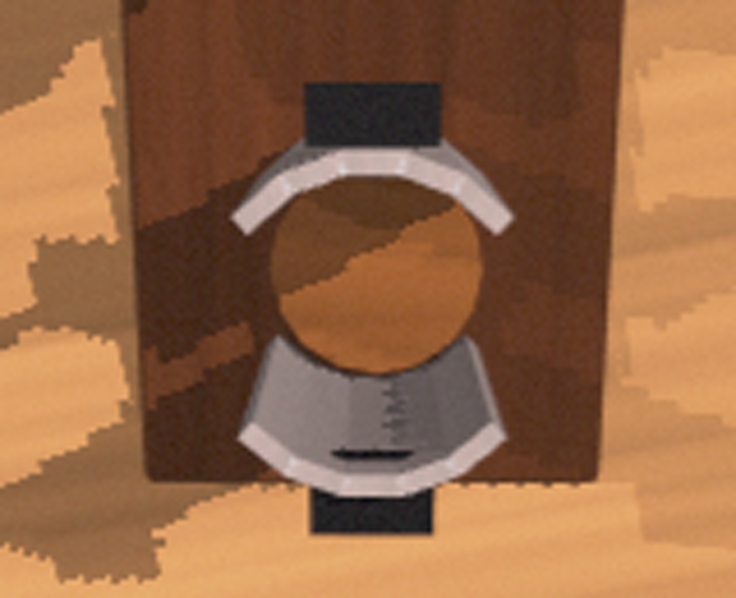

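The crop shows the tube centred at wrist pixel (277.1,168.7), clips above and below, and one counter inside. The yaw is aligned. I'll compute the held counter's offset and the mark height from this frame.

Run:
```python
from h import *
d=np.load("w9.npz"); s={"tool_pos":d["pos"],"ee_rot":d["rot"]}; c=cam("wrist",s); M=R.from_rotvec(d["rot"]).as_matrix(); p=d["pos"]
T=lambda P:((P-p)@M*1000).round(2)
f=lambda x,y:np.array([[x/4.6+196,y/4.6+98]])
print("rim centre tool mm",T(plane(c,f(373,325),.072)))
for y in(150,497): print("rim outer",T(plane(c,f(373,y),.072)))
for z in(.048,.052,.056,.06,.064,.068):
    a,b=plane(c,f(373,83),z)[0],plane(c,f(372,534),z)[0]; l,r=plane(c,f(304,120),z)[0],plane(c,f(442,120),z)[0]; l2,r2=plane(c,f(311,512),z)[0],plane(c,f(433,512),z)[0]
    print(z,"span",np.linalg.norm(a-b)*1000,"w",np.linalg.norm(l-r)*1000,np.linalg.norm(l2-r2)*1000, T((a+b)/2)[0])
w=cv2.imread("pics/raw9.png"); hsv=cv2.cvtColor(w,cv2.COLOR_BGR2HSV); m=cv2.inRange(hsv,(3,110,50),(16,255,235)); mm=np.zeros_like(m); mm[215:330,220:340]=m[215:330,220:340]
k=max(cv2.findContours(mm,0,2)[0],key=cv2.contourArea); print(cv2.boundingRect(k),cv2.contourArea(k))
P=plane(c,k[:,0],.148); t=T(P); print("held x",t[:,0].min(),t[:,0].max(),"y",t[:,1].min(),t[:,1].max())
cv2.imwrite("pics/h9.png",cv2.resize(w[200:340,196:356],None,fx=4,fy=4))
```

```text
rim centre tool mm [[39.39  0.71 48.13]]
rim outer [[64.82  0.67 48.12]]
rim outer [[12.4   0.76 48.13]]
0.048 span 75.32873193530182 w 21.898905705770268 21.10692932723324 35.48
0.052 span 74.0648797185201 w 21.53148971707286 20.752800978934623 36.27
0.056 span 72.8010275017385 w 21.164073728375463 20.39867263063599 37.05
0.06 span 71.5371752849568 w 20.796657739678043 20.0445442823374 37.84
0.064 span 70.27332306817509 w 20.429241750980605 19.690415934038768 38.62
0.068 span 69.00947085139337 w 20.06182576228323 19.336287585740084 39.41
(220, 215, 120, 115) 9601.0
held x -31.3 32.83 y -27.34 31.22
```

The mark is about 55 mm above the tube floor (side view ≈ 54.7, wrist 55–57). So 7 counters (56 mm) is right: 6 to add and 1 spare. Moving over the tube and descending to just above the rim.

Call:
apply_moves(
  plan=[
    [0.3, 3.85, 0.05, 0, 0],
    [0.3, 0, 0, 5, 0],
    [0.3, 0, 0, 1.2, 0],
    [0.3, 0, 0, 0, 0],
    [0.3, 0, 0, 0.7, 0],
    [0.3, 0, 0, 0.5, 0],
    [0.3, 0, 0, 0, 0],
  ],
)

```text
time: 20.18
tool_pos: [0.5612, -0.1853, 0.0454]
ee_rot: [-0.297, -3.127, -0.0]
contact_force: [-0.4, 0.5, 1.5]
grip_width: 0.0384
grasp_force: 25.3
```

Call:
apply_moves(
  plan=[
    [0.3, 0, 0, 0.8, 0],
    [0.3, 0, 0, 0.8, 0],
    [0.3, 0, 0, 0, 0],
  ],
)

```text
time: 20.55
tool_pos: [0.5603, -0.1849, 0.0283]
ee_rot: [-0.297, -3.126, -0.001]
contact_force: [0.5, -0.5, -0.1]
grip_width: 0.0382
grasp_force: 25.3
```

Call:
apply_moves(
  plan=[
    [0.3, 0, 0, 1, 0],
    [0.3, 0, 0, 1, 0],
    [0.3, 0, 0, 1, 0],
    [0.3, 0, 0, 0.3, 0],
    [0.3, 0, 0, 0, 0],
  ],
)

```text
time: 21.18
tool_pos: [0.561, -0.1852, -0.0038]
ee_rot: [-0.297, -3.127, -0.0]
contact_force: [0.8, -0.3, 0.7]
grip_width: 0.0378
grasp_force: 25.3
```

It slides in freely. Lowering, releasing, lifting and heading for the next counter.

Call:
apply_moves(
  plan=[
    [0.3, 0, 0, 0.2, 0],
    [0.6, 0, 0, 0, 0],
    [0.6, 0, 0, 0, 0],
    [0.6, 0, 0, 0, 0],
    [0.6, 0, 0, -3, 0],
    [0.6, 0, 0, -5, 0],
    [0.6, 0, 0, -5, 0],
    [0.6, 0.3, 5.2, 0, 0],
  ],
)

```text
time: 22.18
tool_pos: [0.5716, -0.1369, 0.1306]
ee_rot: [0.303, 3.116, -0.006]
contact_force: [0.7, 0.6, -0.1]
grip_width: 0.0514
grasp_force: 0.0
```

Call:
apply_moves(
  plan=[
    [0.6, 0.3, 5.2, 0, 0],
    [0.6, 0.3, 5.2, 0, 0],
    [0.6, 0.3, 5.2, 0, 0],
    [0.6, 0.2, 5.2, 0, 0],
    [0.6, 0.2, 5.2, 0, 0],
    [0.6, 0, 0, 0, 0],
    [0.6, 0, 0, 0, 0],
  ],
)

```text
time: 23.05
tool_pos: [0.604, 0.1239, 0.1244]
ee_rot: [-0.296, -3.127, 0.001]
contact_force: [-0.1, -0.6, -0.2]
grip_width: 0.0513
grasp_force: 0.0
```

```bash
python3 look.py
```

```text
[0.604  0.1239 0.1244] w 0.0513 yaw -10.83
[ 0.6046  0.1254 20.2317] [277.0, 196.0] tool cm [-0.03  0.16]
[ 0.6105  0.1942 20.352 ] [353.0, 189.0] tool cm [0.69 7.02]
[ 0.6129  0.2672 21.0151] [434.0, 179.0] tool cm [ 1.83 14.24]
[ 0.5475  0.2726 20.9629] [438.0, 102.0] tool cm [ 8.36 13.53]
[ 0.485   0.2028 20.0316] [347.0, 37.0] tool cm [13.18  5.5 ]
[ 0.4863  0.2733 21.0284] [433.0, 30.0] tool cm [14.38 12.44]
```

Call:
apply_moves(
  plan=[
    [0.6, 0, 0.15, 5, 0],
    [0.6, 0, 0, 5, 0],
    [0.6, 0, 0, 3, 0],
    [0.6, 0, 0, 1, 0],
    [0.6, 0, 0, 0.3, 0],
    [0.6, 0, 0, 0, 0],
  ],
)

```text
time: 23.85
tool_pos: [0.6057, 0.1253, -0.017]
ee_rot: [0.297, 3.125, 0.0]
contact_force: [0.1, -0.8, -0.6]
grip_width: 0.0512
grasp_force: 0.0
```

Call:
apply_moves(
  plan=[
    [0.4, 0, 0, 0, 0],
    [0.3, 0, 0, 0, 0],
    [0.3, 0, 0, 0, 0],
  ],
)

```text
time: 24.22
tool_pos: [0.6058, 0.1256, -0.0166]
ee_rot: [0.296, 3.125, -0.0]
contact_force: [-1.9, -1.3, 6.7]
grip_width: 0.0379
grasp_force: 24.8
```

Call:
apply_moves(
  plan=[
    [0.3, 0, 0, -2, 0],
    [0.3, 0, 0, -5, 0],
    [0.3, 0, 0, -5, 0],
    [0.3, -0.2, -5.2, 0, 0],
    [0.3, -0.2, -5.2, 0, 0],
    [0.3, -0.2, -5.2, 0, 0],
    [0.3, -0.2, -5.2, 0, 0],
    [0.3, -0.3, -5.2, 0, 0],
  ],
)

```text
time: 25.22
tool_pos: [0.5662, -0.1333, 0.103]
ee_rot: [0.296, 3.126, -0.001]
contact_force: [1.0, 1.0, -1.3]
grip_width: 0.0378
grasp_force: 25.2
```

Call:
apply_moves(
  plan=[
    [0.3, -0.3, -5.3, 0, 0],
    [0.3, 0, 0, 0, 0],
    [0.3, 0, 0, 2.5, 0],
    [0.3, 0, 0, 0, 0],
    [0.3, 0, 0, 0, 0],
  ],
)

```text
time: 25.85
tool_pos: [0.5598, -0.1838, 0.0775]
ee_rot: [0.295, 3.127, -0.0]
contact_force: [-0.2, -0.1, 0.7]
grip_width: 0.0379
grasp_force: 25.3
```

Call:
apply_moves(
  plan=[
    [0.3, -0.15, -0.1, 0, 0],
    [0.3, 0, 0, 2, 0],
    [0.3, 0, 0, 0.6, 0],
    [0.3, 0, 0, 0.6, 0],
    [0.3, 0, 0, 0.6, 0],
    [0.3, 0, 0, 0, 0],
  ],
)

```text
time: 26.6
tool_pos: [0.5602, -0.1855, 0.0379]
ee_rot: [-0.297, -3.127, -0.001]
contact_force: [0.1, -0.6, 0.4]
grip_width: 0.0375
grasp_force: 25.3
```

Call:
apply_moves(
  plan=[
    [0.3, 0, 0, 1, 0],
    [0.3, 0, 0, 1, 0],
    [0.3, 0, 0, 1, 0],
    [0.3, 0, 0, 0.6, 0],
    [0.3, 0, 0, 0, 0],
  ],
)

```text
time: 27.22
tool_pos: [0.5607, -0.1857, 0.0025]
ee_rot: [-0.297, -3.128, -0.0]
contact_force: [-1.4, -0.4, 0.9]
grip_width: 0.0377
grasp_force: 25.4
```

Call:
apply_moves(
  plan=[
    [0.6, 0, 0, 0, 0],
    [0.6, 0, 0, 0, 0],
    [0.6, 0, 0, 0, 0],
    [0.6, 0, 0, -3, 0],
    [0.6, 0, 0, -5, 0],
    [0.6, 0, 0, -4, 0],
    [0.6, 0.3, 5.4, 0, 0],
    [0.6, 0.3, 5.4, 0, 0],
  ],
)

```text
time: 28.22
tool_pos: [0.5755, -0.0779, 0.1235]
ee_rot: [0.299, 3.125, -0.001]
contact_force: [0.5, 0.2, -0.6]
grip_width: 0.0513
grasp_force: 0.0
```

Call:
apply_moves(
  plan=[
    [0.6, 0.3, 5.4, 0, 0],
    [0.6, 0.3, 5.5, 0, 0],
    [0.6, 0.3, 5.5, 0, 0],
    [0.6, 0.4, 5.5, 0, 0],
    [0.6, 0.3, 5.5, 0, 0],
    [0.6, 0, 0, 0, 0],
    [0.6, 0, 0, 0, 0],
  ],
)

```text
time: 29.1
tool_pos: [0.6106, 0.1935, 0.1222]
ee_rot: [-0.296, -3.127, 0.001]
contact_force: [-0.1, 0.2, 0.0]
grip_width: 0.051
grasp_force: 0.0
```

```bash
python3 look.py
```

```text
[0.6106 0.1935 0.1222] w 0.051 yaw -10.82
[ 0.6106  0.1944 20.2008] [275.0, 197.0] tool cm [0.01 0.09]
[ 0.6132  0.2678 20.5612] [357.0, 186.0] tool cm [1.15 7.35]
[ 0.5479  0.2732 20.0647] [356.0, 112.0] tool cm [7.66 6.64]
[ 0.485   0.2031 19.8727] [258.0, 44.0] tool cm [12.51 -1.42]
[ 0.4864  0.274  20.3194] [348.0, 31.0] tool cm [13.72  5.56]
```

Call:
apply_moves(
  plan=[
    [0.6, 0, 0.1, 5, 0],
    [0.6, 0, 0, 5, 0],
    [0.6, 0, 0, 2.6, 0],
    [0.6, 0, 0, 1, 0],
    [0.6, 0, 0, 0.35, 0],
    [0.6, 0, 0, 0, 0],
  ],
)

```text
time: 29.9
tool_pos: [0.6121, 0.1944, -0.0156]
ee_rot: [0.297, 3.125, 0.001]
contact_force: [0.2, 0.3, 0.1]
grip_width: 0.0511
grasp_force: 0.0
```

Call:
apply_moves(
  plan=[
    [0.4, 0, 0, 0, 0],
    [0.3, 0, 0, 0, 0],
    [0.3, 0, 0, 0, 0],
  ],
)

```text
time: 30.28
tool_pos: [0.6123, 0.1947, -0.0152]
ee_rot: [0.296, 3.125, 0.0]
contact_force: [-1.9, -0.7, 7.0]
grip_width: 0.0372
grasp_force: 24.8
```

Call:
apply_moves(
  plan=[
    [0.3, 0, 0, -2, 0],
    [0.3, 0, 0, -5, 0],
    [0.3, 0, 0, -5, 0],
    [0.3, -0.3, -5.4, 0, 0],
    [0.3, -0.3, -5.4, 0, 0],
    [0.3, -0.3, -5.5, 0, 0],
    [0.3, -0.3, -5.5, 0, 0],
    [0.3, -0.3, -5.5, 0, 0],
  ],
)

```text
time: 31.28
tool_pos: [0.5743, -0.0779, 0.1044]
ee_rot: [0.296, 3.126, -0.001]
contact_force: [-0.8, -0.4, -0.8]
grip_width: 0.0374
grasp_force: 25.2
```

Call:
apply_moves(
  plan=[
    [0.3, -0.4, -5.5, 0, 0],
    [0.3, -0.3, -5.5, 0, 0],
    [0.3, 0, 0, 0, 0],
    [0.3, 0, 0, 2.5, 0],
    [0.3, 0, 0, 0, 0],
    [0.3, 0, 0, 0, 0],
  ],
)

```text
time: 32.02
tool_pos: [0.5611, -0.185, 0.079]
ee_rot: [0.295, 3.127, -0.0]
contact_force: [-0.0, -0.6, -0.4]
grip_width: 0.0379
grasp_force: 25.2
```

Call:
apply_moves(
  plan=[
    [0.3, 0, 0, 2.2, 0],
    [0.3, 0, 0, 0.6, 0],
    [0.3, 0, 0, 0.6, 0],
    [0.3, 0, 0, 0.6, 0],
    [0.3, 0, 0, 0, 0],
  ],
)

```text
time: 32.65
tool_pos: [0.5604, -0.1856, 0.0378]
ee_rot: [-0.297, -3.127, -0.0]
contact_force: [-0.7, -0.1, -0.5]
grip_width: 0.0377
grasp_force: 25.2
```

Call:
apply_moves(
  plan=[
    [0.3, 0, 0, 1, 0],
    [0.3, 0, 0, 1, 0],
    [0.3, 0, 0, 0.5, 0],
    [0.3, 0, 0, 0.1, 0],
    [0.3, 0, 0, 0, 0],
  ],
)

```text
time: 33.28
tool_pos: [0.5607, -0.1857, 0.0119]
ee_rot: [0.297, 3.127, -0.0]
contact_force: [-0.2, -0.3, 0.3]
grip_width: 0.0375
grasp_force: 25.2
```

Call:
apply_moves(
  plan=[
    [0.6, 0, 0, 0, 0],
    [0.6, 0, 0, 0, 0],
    [0.6, 0, 0, 0, 0],
    [0.6, 0, 0, -3, 0],
    [0.6, 0, 0, -4, 0],
    [0.6, 0, 0, -4, 0],
    [0.6, 0.4, 5.7, 0, 0],
    [0.6, 0.4, 5.7, 0, 0],
  ],
)

```text
time: 34.28
tool_pos: [0.5747, -0.0715, 0.123]
ee_rot: [0.3, 3.125, -0.001]
contact_force: [-0.2, 0.8, 0.1]
grip_width: 0.0513
grasp_force: 0.0
```

Call:
apply_moves(
  plan=[
    [0.6, 0.4, 5.7, 0, 0],
    [0.6, 0.4, 5.7, 0, 0],
    [0.6, 0.4, 5.7, 0, 0],
    [0.6, 0.5, 5.7, 0, 0],
    [0.6, 0.5, 5.7, 0, 0],
    [0.6, 0.4, 5.6, 0, 0],
    [0.6, 0, 0, 0, 0],
    [0.6, 0, 0, 0, 0],
  ],
)

```text
time: 35.28
tool_pos: [0.6125, 0.2674, 0.1216]
ee_rot: [-0.296, -3.127, 0.001]
contact_force: [-0.0, -0.2, 0.3]
grip_width: 0.0512
grasp_force: 0.0
```

```bash
python3 look.py
```

```text
[0.6125 0.2674 0.1216] w 0.0512 yaw -10.82
[ 0.6133  0.2684 20.2643] [275.0, 198.0] tool cm [-0.06  0.11]
[ 0.5481  0.2735 19.7463] [269.0, 125.0] tool cm [ 6.44 -0.62]
[ 0.4852  0.2038 20.4087] [169.0, 63.0] tool cm [11.3  -8.65]
[ 0.4863  0.2745 19.9423] [253.0, 46.0] tool cm [12.53 -1.7 ]
[ 0.4273  0.1117 23.9079] [30.0, 5.0] tool cm [ 15.25 -18.79]
```

Call:
apply_moves(
  plan=[
    [0.6, 0, 0.1, 5, 0],
    [0.6, 0, 0, 5, 0],
    [0.6, 0, 0, 2.6, 0],
    [0.6, 0, 0, 1, 0],
    [0.6, 0, 0, 0.25, 0],
    [0.6, 0, 0, 0, 0],
  ],
)

```text
time: 36.08
tool_pos: [0.6142, 0.2685, -0.0149]
ee_rot: [0.297, 3.125, 0.001]
contact_force: [0.2, 1.3, 0.3]
grip_width: 0.0512
grasp_force: 0.0
```

Call:
apply_moves(
  plan=[
    [0.4, 0, 0, 0, 0],
    [0.3, 0, 0, 0, 0],
    [0.3, 0, 0, 0, 0],
  ],
)

```text
time: 36.45
tool_pos: [0.6143, 0.2688, -0.0145]
ee_rot: [0.296, 3.125, 0.001]
contact_force: [-1.6, -1.6, 6.1]
grip_width: 0.0369
grasp_force: 24.7
```

Call:
apply_moves(
  plan=[
    [0.3, 0, 0, -2, 0],
    [0.3, 0, 0, -5, 0],
    [0.3, 0, 0, -5, 0],
    [0.3, -0.4, -5.7, 0, 0],
    [0.3, -0.4, -5.7, 0, 0],
    [0.3, -0.4, -5.7, 0, 0],
    [0.3, -0.5, -5.7, 0, 0],
    [0.3, -0.5, -5.7, 0, 0],
  ],
)

```text
time: 37.45
tool_pos: [0.5809, -0.0171, 0.105]
ee_rot: [0.296, 3.126, -0.0]
contact_force: [0.8, 0.6, 0.6]
grip_width: 0.0373
grasp_force: 25.1
```

Call:
apply_moves(
  plan=[
    [0.3, -0.4, -5.7, 0, 0],
    [0.3, -0.4, -5.7, 0, 0],
    [0.3, -0.4, -5.7, 0, 0],
    [0.3, 0, 0, 0, 0],
    [0.3, 0, 0, 2.2, 0],
    [0.3, 0, 0, 0, 0],
    [0.3, 0, 0, 0, 0],
  ],
)

```text
time: 38.33
tool_pos: [0.5611, -0.185, 0.0824]
ee_rot: [0.295, 3.127, -0.0]
contact_force: [0.5, -1.6, 0.7]
grip_width: 0.0367
grasp_force: 25.2
```

Call:
apply_moves(
  plan=[
    [0.3, 0, 0, 2.5, 0],
    [0.3, 0, 0, 0.6, 0],
    [0.3, 0, 0, 0.6, 0],
    [0.3, 0, 0, 0.6, 0],
    [0.3, 0, 0, 0, 0],
  ],
)

```text
time: 38.95
tool_pos: [0.5605, -0.1856, 0.0384]
ee_rot: [-0.297, -3.127, -0.0]
contact_force: [0.1, -0.5, -0.1]
grip_width: 0.037
grasp_force: 25.2
```

Call:
apply_moves(
  plan=[
    [0.3, 0, 0, 1, 0],
    [0.3, 0, 0, 0.7, 0],
    [0.3, 0, 0, 0.15, 0],
    [0.3, 0, 0, 0, 0],
  ],
)

```text
time: 39.45
tool_pos: [0.5606, -0.1857, 0.0205]
ee_rot: [-0.297, -3.127, -0.0]
contact_force: [-2.2, 0.9, 8.2]
grip_width: 0.037
grasp_force: 26.5
```

Call:
apply_moves(
  plan=[
    [0.6, 0, 0, 0, 0],
    [0.6, 0, 0, 0, 0],
    [0.6, 0, 0, 0, 0],
    [0.6, 0, 0, -2, 0],
    [0.6, 0, 0, -4, 0],
    [0.6, 0, 0, -4, 0],
    [0.6, 1.2, 5.6, 0, 0],
    [0.6, 1.2, 5.6, 0, 0],
  ],
)

```text
time: 40.45
tool_pos: [0.5589, -0.0706, 0.1226]
ee_rot: [0.299, 3.124, -0.001]
contact_force: [-0.3, -0.3, -1.2]
grip_width: 0.0514
grasp_force: 0.0
```

Call:
apply_moves(
  plan=[
    [0.6, 1.2, 5.6, 0, 0],
    [0.6, 1.2, 5.6, 0, 0],
    [0.6, 1.2, 5.6, 0, 0],
    [0.6, 1.3, 5.6, 0, 0],
    [0.6, 1.3, 5.6, 0, 0],
    [0.6, 1.3, 5.6, 0, 0],
    [0.6, 0, 0, 0, 0],
    [0.6, 0, 0, 0, 0],
  ],
)

```text
time: 41.45
tool_pos: [0.5479, 0.2729, 0.121]
ee_rot: [0.296, 3.126, 0.0]
contact_force: [0.9, 0.1, 0.1]
grip_width: 0.0512
grasp_force: 0.0
```

```bash
python3 look.py
```

```text
[0.5479 0.2729 0.121 ] w 0.0512 yaw -10.82
[ 0.5476  0.2737 20.348 ] [277.0, 197.0] tool cm [0.04 0.07]
[ 0.4849  0.2039 20.4091] [185.0, 144.0] tool cm [ 4.88 -7.96]
[ 0.4861  0.2744 19.7699] [264.0, 129.0] tool cm [ 6.09 -1.02]
```

Call:
apply_moves(
  plan=[
    [0.6, 0, 0.1, 5, 0],
    [0.6, 0, 0, 5, 0],
    [0.6, 0, 0, 2.6, 0],
    [0.6, 0, 0, 1, 0],
    [0.6, 0, 0, 0.1, 0],
    [0.6, 0, 0, 0, 0],
  ],
)

```text
time: 42.25
tool_pos: [0.5492, 0.274, -0.0153]
ee_rot: [0.297, 3.125, 0.002]
contact_force: [-0.3, -0.5, 0.3]
grip_width: 0.0508
grasp_force: 0.0
```

Call:
apply_moves(
  plan=[
    [0.4, 0, 0, 0, 0],
    [0.3, 0, 0, 0, 0],
    [0.3, 0, 0, 0, 0],
  ],
)

```text
time: 42.62
tool_pos: [0.5491, 0.2742, -0.0151]
ee_rot: [0.296, 3.125, 0.001]
contact_force: [-1.1, -1.3, 5.9]
grip_width: 0.0375
grasp_force: 24.4
```

Call:
apply_moves(
  plan=[
    [0.3, 0, 0, -2, 0],
    [0.3, 0, 0, -5, 0],
    [0.3, 0, 0, -5, 0],
    [0.3, -1.2, -5.6, 0, 0],
    [0.3, -1.2, -5.6, 0, 0],
    [0.3, -1.2, -5.6, 0, 0],
    [0.3, -1.2, -5.6, 0, 0],
    [0.3, -1.2, -5.6, 0, 0],
  ],
)

```text
time: 43.62
tool_pos: [0.5543, -0.0141, 0.1046]
ee_rot: [0.296, 3.125, -0.0]
contact_force: [0.2, 0.3, -0.1]
grip_width: 0.0372
grasp_force: 25.2
```

Call:
apply_moves(
  plan=[
    [0.3, -1.3, -5.6, 0, 0],
    [0.3, -1.3, -5.6, 0, 0],
    [0.3, -1.3, -5.7, 0, 0],
    [0.3, 0, 0, 0, 0],
    [0.3, 0, 0, 2.2, 0],
    [0.3, 0, 0, 0, 0],
    [0.3, 0, 0, 0, 0],
  ],
)

```text
time: 44.5
tool_pos: [0.5609, -0.1849, 0.0819]
ee_rot: [0.295, 3.127, -0.0]
contact_force: [0.9, -0.7, -0.3]
grip_width: 0.037
grasp_force: 25.2
```

Descending to about 0.028.

Call:
apply_moves(
  plan=[
    [0.3, 0, 0, 2.5, 0],
    [0.3, 0, 0, 0.6, 0],
    [0.3, 0, 0, 0.6, 0],
    [0.3, 0, 0, 0.6, 0],
    [0.3, 0, 0, 0, 0],
  ],
)

```text
time: 45.12
tool_pos: [0.5605, -0.1856, 0.0379]
ee_rot: [-0.297, -3.127, -0.0]
contact_force: [-1.0, -0.2, -0.6]
grip_width: 0.0373
grasp_force: 25.2
```

Call:
apply_moves(
  plan=[
    [0.3, 0, 0, 0.7, 0],
    [0.3, 0, 0, 0.2, 0],
    [0.3, 0, 0, 0, 0],
  ],
)

```text
time: 45.5
tool_pos: [0.5604, -0.1856, 0.0287]
ee_rot: [-0.297, -3.127, -0.0]
contact_force: [0.3, 0.6, -0.1]
grip_width: 0.0371
grasp_force: 25.2
```

Call:
apply_moves(
  plan=[
    [0.6, 0, 0, 0, 0],
    [0.6, 0, 0, 0, 0],
    [0.6, 0, 0, 0, 0],
    [0.6, 0, 0, -2, 0],
    [0.6, 0, 0, -3.5, 0],
    [0.6, 0, 0, -3.5, 0],
    [0.6, 2.1, 5.3, 0, 0],
    [0.6, 2.1, 5.3, 0, 0],
  ],
)

```text
time: 46.5
tool_pos: [0.54, -0.0731, 0.1215]
ee_rot: [0.299, 3.124, -0.001]
contact_force: [0.6, 0.9, -1.1]
grip_width: 0.0515
grasp_force: 0.0
```

Call:
apply_moves(
  plan=[
    [0.6, 2.1, 5.3, 0, 0],
    [0.6, 2.1, 5.3, 0, 0],
    [0.6, 2.1, 5.3, 0, 0],
    [0.6, 2.1, 5.2, 0, 0],
    [0.6, 2.1, 5.1, 0, 0],
    [0.6, 0, 0, 0, 0],
    [0.6, 0, 0, 0, 0],
  ],
)

```text
time: 47.38
tool_pos: [0.4859, 0.2033, 0.12]
ee_rot: [0.296, 3.126, 0.0]
contact_force: [0.6, -0.2, -0.1]
grip_width: 0.0511
grasp_force: 0.0
```

```bash
python3 look.py
```

```text
[0.4859 0.2033 0.12  ] w 0.0511 yaw -10.82
[ 0.4844  0.2035 20.245 ] [277.0, 196.0] tool cm [ 0.15 -0.01]
[ 0.4854  0.2741 20.3248] [355.0, 183.0] tool cm [1.39 6.94]
```

Call:
apply_moves(
  plan=[
    [0.6, 0.15, 0, 5, 0],
    [0.6, 0, 0, 5, 0],
    [0.6, 0, 0, 2.6, 0],
    [0.6, 0, 0, 0.9, 0],
    [0.6, 0, 0, 0.1, 0],
    [0.6, 0, 0, 0, 0],
  ],
)

```text
time: 48.18
tool_pos: [0.4854, 0.2036, -0.0155]
ee_rot: [0.297, 3.125, 0.001]
contact_force: [0.2, -0.8, 0.2]
grip_width: 0.0512
grasp_force: 0.0
```

Call:
apply_moves(
  plan=[
    [0.4, 0, 0, 0, 0],
    [0.3, 0, 0, 0, 0],
    [0.3, 0, 0, 0, 0],
  ],
)

```text
time: 48.55
tool_pos: [0.4853, 0.2039, -0.0153]
ee_rot: [0.296, 3.125, 0.001]
contact_force: [-1.0, -1.0, 5.1]
grip_width: 0.0374
grasp_force: 24.5
```

Call:
apply_moves(
  plan=[
    [0.3, 0, 0, -2, 0],
    [0.3, 0, 0, -5, 0],
    [0.3, 0, 0, -5, 0],
    [0.3, -2.1, -5.3, 0, 0],
    [0.3, -2.1, -5.3, 0, 0],
    [0.3, -2.1, -5.3, 0, 0],
    [0.3, -2.1, -5.3, 0, 0],
    [0.3, -2.1, -5.3, 0, 0],
  ],
)

```text
time: 49.55
tool_pos: [0.5377, -0.0782, 0.104]
ee_rot: [0.297, 3.126, -0.001]
contact_force: [1.2, -0.2, -0.3]
grip_width: 0.0374
grasp_force: 25.2
```

Call:
apply_moves(
  plan=[
    [0.3, -2.2, -5.2, 0, 0],
    [0.3, -2.15, -5.1, 0, 0],
    [0.3, 0, 0, 0, 0],
    [0.3, 0, 0, 2.2, 0],
    [0.3, 0, 0, 0, 0],
    [0.3, 0, 0, 0, 0],
  ],
)

```text
time: 50.3
tool_pos: [0.5608, -0.1851, 0.0817]
ee_rot: [0.295, 3.127, -0.0]
contact_force: [-0.6, -1.1, 0.6]
grip_width: 0.0376
grasp_force: 25.2
```

Call:
apply_moves(
  plan=[
    [0.3, 0, 0, 2.5, 0],
    [0.3, 0, 0, 0.6, 0],
    [0.3, 0, 0, 0.6, 0],
    [0.3, 0, 0, 0.6, 0],
    [0.3, 0, 0, 0.1, 0],
    [0.3, 0, 0, 0, 0],
  ],
)

```text
time: 51.05
tool_pos: [0.5607, -0.1858, 0.0372]
ee_rot: [0.297, 3.127, -0.0]
contact_force: [1.0, -0.5, -0.1]
grip_width: 0.0376
grasp_force: 25.2
```

Call:
apply_moves(
  plan=[
    [0.6, 0, 0, 0, 0],
    [0.6, 0, 0, 0, 0],
    [0.6, 0, 0, 0, 0],
    [0.6, 0, 0, -2, 0],
    [0.6, 0, 0, -5, 0],
    [0.6, 0, 0, -1.5, 0],
    [0.6, -3.8, 0, 0, 0],
    [0.6, 0, 0, 0, 0],
  ],
)

```text
time: 52.05
tool_pos: [0.5993, -0.1932, 0.1228]
ee_rot: [0.296, 3.126, -0.001]
contact_force: [0.7, -0.0, -0.5]
grip_width: 0.0511
grasp_force: 0.0
```

Run:
```python
from h import *
s=monitor.sense(); c=cam("wrist",s); w=cams.grab_frame("wrist"); sd=cams.grab_frame("side"); print(s["tool_pos"])
u=proj(c,[[.5605,-.185,.066]])[0].astype(int); print(u)
a=cv2.resize(w[u[1]-65:u[1]+65,u[0]-65:u[0]+65],(400,400),interpolation=2); b=cv2.resize(sd[165:245,255:335],(400,400),interpolation=2)
cv2.imwrite("pics/w10.png",np.hstack([a,b]))
```

```text
[ 0.59927273 -0.19324005  0.12282499]
[277 165]
```

View pics/w10.png

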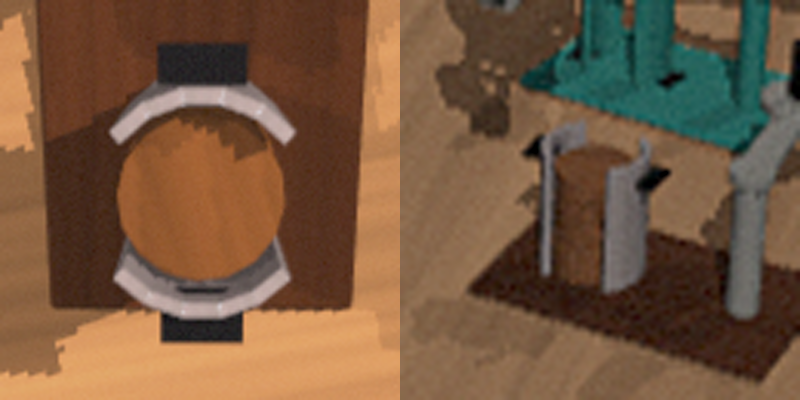

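The stack is 7 high and flat, with its top level with the clips: side crop top centre y≈163, clips 147 and 180. Now going back to the knob.

Call:
apply_moves(
  plan=[
    [0.6, 5.7, -3.85, 0, 0],
    [0.6, 5.65, -3.85, 0, 0],
    [0.6, 0, 0, 0, 10.6],
    [0.6, 0, 0, 0, 10.6],
    [0.6, 0, 0, 0, 10.6],
    [0.6, 0, 0, 0, 10.6],
    [0.6, 0, 0, 0, 10.6],
    [0.6, 0, 0, 0, 10.6],
  ],
)

```text
time: 53.15
tool_pos: [0.482, -0.2417, 0.1216]
ee_rot: [-1.907, -2.495, 0.0]
contact_force: [-1.3, 0.4, -0.7]
grip_width: 0.0515
grasp_force: 0.0
```

Call:
apply_moves(
  plan=[
    [0.6, 0, 0, 0, 10.6],
    [0.6, 0, 0, 0, 10.6],
    [0.6, 0, 0, 0, 0],
    [0.6, 0, 0, 0, 0],
  ],
)

```text
time: 53.65
tool_pos: [0.4826, -0.242, 0.1219]
ee_rot: [-2.325, -2.112, 0.0]
contact_force: [0.4, -0.5, -0.7]
grip_width: 0.0514
grasp_force: 0.0
```

Run:
```python
from h import *
s=monitor.sense(); c=cam("wrist",s); w=cams.grab_frame("wrist"); p=s["tool_pos"]; M=R.from_rotvec(s["ee_rot"]).as_matrix()
print(p,np.degrees(np.arctan2(-M[1,0],-M[0,0])),s["q"].round(2))
u=proj(c,[[.4734,-.2475,.1085]])[0]; print("pred",u)
g=w.max(2); m=(g<60).astype(np.uint8); n,l,st,ce=cv2.connectedComponentsWithStats(m)
for i in range(1,n):
    if st[i,4]>150: print(st[i],ce[i].round(0),((plane(c,ce[i],.1)[0]-p)@M*1000).round(1))
cv2.imwrite("pics/w11.png",w)
```

```text
[ 0.4826237  -0.24203779  0.12187286] -95.50176574974385 [-0.67  0.09  1.91 -0.    1.15 -0.58]
pred [263.68099288 251.12384147]
[549   0  11  25 240] [555.  12.] [127.  143.5  21.8]
[330 111  17  31 399] [338. 126.] [69.5 34.9 21.9]
[421 120  15  30 209] [429. 134.] [64.8 87.8 21.8]
[ 516  136   44   42 1587] [540. 157.] [ 51.9 155.8  21.8]
[162 171  11  22 215] [167. 182.] [ 36.2 -67.3  21.9]
[  47  194   51   36 1184] [ 72. 211.] [  17.2 -129.7   21.9]
[252 228  25  39 779] [265. 248.] [-8.  -8.4 21.9]
[    0   260   556   160 38680] [276. 369.] [-109.1   -0.8   21.9]
```

View pics/w11.png

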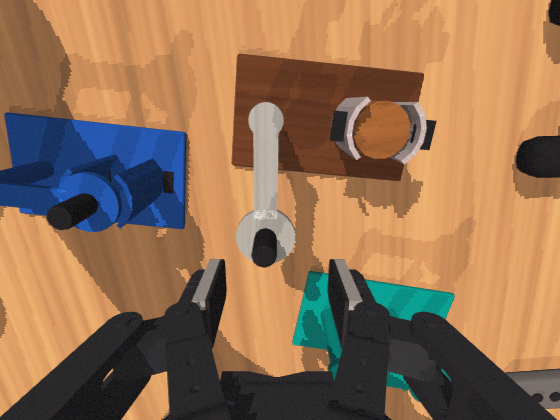

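The knob is at (265,248), i.e. −8 mm in both tool x and y, because the last shift was clipped. Correcting, descending and gripping.

Call:
apply_moves(
  plan=[
    [0.6, -0.65, -0.87, 0, 0],
    [0.6, 0, 0, 2, 0],
    [0.6, 0, 0, 2.2, 0],
    [0.6, 0, 0, 0, 0],
    [0.3, 0, 0, 0, 0],
    [0.1, 0, 0, 0, 0],
    [0, 0, 0, 0, 0],
    [0, 0, 0, 0, 0],
  ],
  newtons=30,
)

```text
time: 54.7
tool_pos: [0.4745, -0.2485, 0.0812]
ee_rot: [2.326, 2.108, 0.0]
contact_force: [-1.3, 0.0, 5.2]
grip_width: 0.0136
grasp_force: 29.5
```

Call:
apply_moves(
  plan=[
    [0, 0.12, 1.4, 0, -10],
    [0, 0.12, 1.4, 0, -10],
    [0, 0.12, 1.4, 0, -10],
    [0, 0.12, 1.4, 0, -10],
    [0, 0.12, 1.4, 0, -10],
    [0, 0.12, 1.4, 0, -10],
    [0, 0.12, 1.4, 0, -10],
    [0, 0, 0, 0, 0],
  ],
)

```text
time: 55.7
tool_pos: [0.5544, -0.2021, 0.0811]
ee_rot: [-0.692, -3.063, 0.001]
contact_force: [-5.1, 1.5, 9.2]
grip_width: 0.0141
grasp_force: 29.8
```

Call:
apply_moves(
  plan=[
    [0, 0.12, 1.4, 0, -10],
    [0, 0.03, 0.5, 0, -4],
    [0, 0, 0, 0, 0],
    [0, 0, 0, 0, 0],
  ],
)

```text
time: 56.2
tool_pos: [0.5597, -0.1853, 0.0811]
ee_rot: [-0.317, -3.123, 0.002]
contact_force: [-7.1, -1.6, 9.4]
grip_width: 0.0138
grasp_force: 29.9
```

Call:
apply_moves(
  plan=[
    [0.5, 0, 0, 0, 0],
    [0.6, 0, 0, 0, 0],
    [0.6, 0, 0, 0, 0],
    [0.6, 0, 0, -3, 0],
    [0.6, 0, 0, -5, 0],
    [0.6, 0, 0, -4, 0],
    [0.6, -4, 0, 0, 0],
    [0.6, 0, 0, 0, 0],
  ],
)

```text
time: 57.2
tool_pos: [0.6011, -0.1931, 0.2002]
ee_rot: [0.318, 3.124, -0.0]
contact_force: [-0.2, 0.2, -0.9]
grip_width: 0.0514
grasp_force: 0.0
```

```bash
python3 look.py
python3 - <<'E'
from h import *
t=cams.grab_frame("top"); c=cam("top"); sd=cams.grab_frame("side"); cs=cam("side"); s=monitor.sense()
w=cams.grab_frame("wrist"); cw=cam("wrist",s); p=s["tool_pos"]; M=R.from_rotvec(s["ee_rot"]).as_matrix()
# grey arm/cap via wrist: knob (dark) and hinge
m=(w.max(2)<60).astype(np.uint8); n,l,st,ce=cv2.connectedComponentsWithStats(m)
for i in range(1,n):
    if 150<st[i,4]<3000: print(st[i],plane(cw,ce[i],.1)[0].round(4))
hsv=cv2.cvtColor(w,cv2.COLOR_BGR2HSV); g=((hsv[...,1]<45)&(hsv[...,2]>90)).astype(np.uint8); k=max(cv2.findContours(g,0,2)[0],key=cv2.contourArea)
P=plane(cw,k[:,0],.0815); r=cv2.minAreaRect((P[:,:2]*1000).astype(np.float32)); print("arm rect",r)
u=proj(cs,[[.55,.2,.003]])[0]; ht=cv2.cvtColor(sd,cv2.COLOR_BGR2HSV); mm=cv2.inRange(ht,(3,90,60),(20,255,190)); 
n,l,st,ce=cv2.connectedComponentsWithStats(mm[280:395,160:300])
for i in range(1,n):
    if st[i,4]>150 : print("side tray blob",st[i],plane(cs,ce[i]+[160,280],.009)[0].round(3))
E
```

```text
[ 0.6011 -0.1931  0.2002] w 0.0514 yaw -11.62
[266 146  19  23 341] [ 0.5604 -0.1851  0.1   ]
[ 42 232  35  28 582] [ 0.6001 -0.3969  0.1   ]
arm rect ((555.2128295898438, 43.480934143066406), (49.94108581542969, 144.92247009277344), 86.98074340820312)
side tray blob [   0    0   47   59 1407] [0.689 0.163 0.009]
side tray blob [106   0  34   9 163] [0.505 0.054 0.009]
side tray blob [127  83  13  32 218] [0.43  0.268 0.009]
side tray blob [ 85  86  26  26 524] [0.487 0.276 0.009]
```

The knob is centred over the tube at (0.5604,-0.1851), and the one spare is on the tray at (0.487,0.276). The gripper is clear, so I'm handing in.

```bash
python3 -c "
from rig import workorder; print(workorder.close_job())"
```

```text
the job is handed in; nothing more can be done
None
```

I swung the cap arm clear, stacked seven counters flat in the tube with the top level with the clips, left the one spare on the tray, swung the cap back over the tube and handed in at about 57 s; no verdict came back.

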